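Release bronze blanks from the feed hopper and rack them

ROBOT

A 6-joint arm with a two-finger parallel gripper is mounted at the origin on the work surface. World frame = base frame: x ahead of the robot, y to its left, z up, the work surface at z = 0. Lengths are in m, angles in rad, forces in N, time in s.
With the tool pointing down it reaches from about 0.3 to 0.825 m from the base axis. Payload 5.4 kg.
Tool frame: the origin (TCP) lies at the very end of the fingers, on their centre line; the grasp point (between the pads) lies 19 mm behind it; z points along the fingers, y is the line along which they close (so a half turn about z gives the same grasp; the last joint's range is limited). The gripper opens to 92 mm and grips with 3 to 60 N. Pads are 20 mm wide; open, the fingers measure 128 mm over their backs; the gripper's body (75 mm by 189 mm) begins 69 mm behind the grasp point.
Start: joints at [-1.36, 0.158, 1.597, -0, 1.386, -0.21], TCP at [0.235, -0.525, 0.215] pointing down, gripper open.
Joint ranges: [-2.91, 2.91], [-0.94, 2.29], [0.18, 2.7], [-1.29, 4.43], [0.17, 2.64], [-3, 3]. Speed limits (rad/s): [2.57, 2.57, 3.14, 3.14, 3.14, 3.14].

INTERFACE

Orientations are given as [roll, pitch, yaw] about the fixed x, y, z axes, in that order (R = Rz(yaw) Ry(pitch) Rx(roll)).
In Python, from station import * gives the robot as it stands.
- The arm moves only by the tool jog_arm, never from a script. Its argument "motion" is one flat list of numbers, 7 for each row, row after row: the shift along the tool's x, y, z scaled (see below), then the turn, a rotation vector about the tool's x, y, z scaled (see below), then the opening, from 0 (shut) to 1 (fully open). In form: [x, y, z, rx, ry, rz, claw, x, y, z, rx, ry, rz, claw, ...]. A call has 1 to 12 rows; each row is the pose to reach, as a shift and turn from the pose commanded when the call began, along the tool's axes at that moment; what a row does not reach only later rows make up. The controller multiplies each number of a shift by 80 mm and each number of a turn by 1.5 rad. A row lasts 1/10 s, in which the tool goes at most 50 mm and 8.59 degrees, less where a joint would pass 70% of its speed; a pose out of reach is approached as far as the arm can. A call with a number of a shift or a turn outside -1 to 1 is refused whole. A call with a gripper value outside its range is refused whole. The fingers move at their own pace and stop on an object; "force" is the grip in N (left out, the last holds). Time passes only in rows, so rows that repeat a pose let the fingers close. It gives the time, the measured TCP pose, the force, the opening and the grip force at its end, in the units of the state.
- observe(): the state, without advancing time (a new reading comes with each control period).
- camera(name): name is "scene" or "top" or "wrist"; returns a dict with "frame" (400x640x3 uint8, blue, green, red), "fovy" (degrees; the focal length in pixels is half the picture's height over the tangent of half this angle, whatever the lens; pixels are square), "cx", "cy" (the principal point, pixels), "rvec" (rotation vector, rad) and "tvec" (3), from world to camera coordinates, as OpenCV has them. Camera axes: x right, y down, z forward; pixel columns grow to the right and rows downward; lengths in m; the calibration is good to about 2 mm. The wrist camera is an equidistant fisheye: a pixel r from the principal point sees the ray r / f radians off the axis. A picture is of the moment at which its call begins. There is no depth.
- close_job(): hands the job in; it is judged then, once.
The state is a dict: "time": time; "qpos": joint angles; "joint_velocities": joint speeds; "joint_torque": joint torques, N m; "tcp_pos": TCP position; "tool_rot": TCP orientation; "wrist_force": force on the tool from outside, world axes, zero at the start; "wrist_torque": the same for the moment, N m; "width": opening from 0.0 (shut) to 1.0 (fully open); "grasp_force": force on a finger pad.
Only numpy, scipy, OpenCV 4.12 (cv2) and the standard library are available. Lean on these libraries where they do the work, as an engineer would, in place of code of your own. Each camera call takes 0.05 s, during which the arm holds its last target. There are 200 camera calls.

TASK

Pull the hopper's slide gate open so that all the bronze blanks drop into the tray below, and push the gate fully shut again. Then take the pin tool and, keeping the recessed release button held down with its pin, push the tray all the way out from under the hopper, and lay the tool back on its rubber mat. Finally set every blank across the raised rail of the rack, its narrow waist resting on the rail with one end block hanging over either side; leave the tray out and do not disturb the tin, the wire brush and the rough casting.

Things in the scene. Friction and masses are not known exactly. Their poses are not given: they have to be found in the camera images.
- hopper: fixed grey steel hopper, 208 x 100 x 115 mm (x, y, z), open on top; origin on the bench under its centre. Gate knob and tray tongue on its own +y side; the tray comes out on its -y side over two runners 12 mm high that reach y = -165 mm. Four lanes side by side (centres x = -66, -22, 22, 66 mm; 40 mm wide, 70 mm long along y), 2 to 4 of them with a blank, which rests on the gate (top 66 mm up)
- gate (a joint): steel slide gate, the floor of all lanes; 0 = shut, 0.085 m = fully open; slides towards the hopper's own +y and stays where left. Friction about 3 N, up to 15 N more while blanks lie on it. The blanks drop about 46 mm, into the tray, at the latest when it is fully open
- gate_knob (a point): centre of the gate's black upright knob, at hopper-frame (0, 76, 80) mm when shut: 40 mm along x, 16 mm along y, 32 mm high (z 64 to 96 mm). Moves with the gate; frame parallel to the hopper's. Free space at both x ends; 29 mm between it and the lanes' end wall
- tray (a joint): shallow steel catch tray under the hopper; 0 = home (latched), 0.105 m = fully out; slides towards the hopper's own -y and stays where left; friction about 8 N. A latch holds it at home and catches it again at about 0.03 and 0.07 m whenever the release button is not held down, so the button must be kept down while the tray is pushed
- tray_floor (a point): centre of the tray's inner floor, 20 mm above the bench, moves with the tray; frame parallel to the hopper's. Tray 188 x 92 mm (x, y) outside, walls 4 mm thick and only 14 mm high above the floor: fingers can take a blank by its ends above the walls. Fully out, this point is at hopper-frame y = -105 mm, clear of the hopper and open from above
- button (a joint): release button: 0 = up, 0.006 m = fully down (works from 0.004 m); spring 1.5 to 4.5 N. A 16 mm round black button 10 mm deep in an 18 mm square recess, too small for fingers, in the outer (+y) end of the tray's tongue (grey end block, 44 mm wide and high). Pressed along the hopper's own -y, the way the tray slides: pushing it with the pin first presses it, then moves the tray
- button_face (a point): centre of the button's outer face, at hopper-frame (0, 95, 35) mm when home and not pressed; moves with button and tray, frame parallel to the hopper's. The mouth of the recess is 10 mm further out (+y)
- pin_tool: pin tool, 190 mm: square wooden handle 28 x 28 mm, 80 mm long along its own y, and on its axis a round steel pin, 9 mm diameter, 110 mm long, pointing along its own -y. Origin at the handle's centre; about 180 g. It lies on the mat, its axis level, 14 mm above the mat; any of the four sides may be down
- pin_tip (a point): tip of the pin, 150 mm from the handle's centre along the tool's own -y
- mat: fixed black rubber mat for the tool, 140 mm along x, 240 mm along y, 3 mm thick; origin under its centre
- rack: fixed rack: a wooden foot 250 x 80 x 10 mm (x, y, z) and above it a flat steel rail along its own x, 250 mm long, 22 mm wide (along y) and 12 mm thick, on two posts; origin under the foot's centre
- rail_top (a point): centre of the rail's upper face, 80 mm above the bench; frame parallel to the rack's (x along the rail, y across it). A blank that rests properly has its centre 11 mm above this face
- blank1: bronze blank like a square spool, 64 mm long along its own y: two end blocks 34 x 34 mm, 14 mm long, and between them a waist 22 x 22 mm, 36 mm long; same on all four sides; origin at its centre; about 0.4 kg. Starts in a hopper lane, its length along the hopper's y; lying flat its centre is 17 mm up. Can be taken by its end faces (64 mm apart). May be absent
- blank2: another such blank, the same in shape and size; may be absent
- blank3: another such blank, the same in shape and size; may be absent
- blank4: another such blank, the same in shape and size; may be absent
- tin: bystander: closed steel tin, 72 mm diameter, 100 mm high; origin under its centre
- wire_brush: bystander: hand brush, roughly 200 mm long, lying beyond the hopper; its handle towards its own -x; origin under its middle
- rough_casting: bystander: rough aluminium casting, a 72 mm round foot with a 40 mm stub, 44 mm high; origin under its centre
Things that resemble listed ones, but are neither listed nor needed, are in the scene too. Several things have the shape of the pin_tool; the one meant has the colours described above.

How it is judged:
On the way, in this order (a step that is already met when the one before it is completed fails the run):
1. all the blanks have dropped into the tray, with the gate drawn open and the tray still home (z of blank1 in the frame of tray_floor between 0.008 and 0.026 m and z of blank2 in the frame of tray_floor between 0.008 and 0.026 m and z of blank3 in the frame of tray_floor between 0.008 and 0.026 m and z of blank4 in the frame of tray_floor between 0.008 and 0.026 m and value of joint gate above 0.05 m and value of joint tray below 0.01 m), for 0.2 s.
2. the gate is pushed shut again (within 5 mm), the tray still home and the blanks in it (z of blank1 in the frame of tray_floor between 0.008 and 0.026 m and z of blank2 in the frame of tray_floor between 0.008 and 0.026 m and z of blank3 in the frame of tray_floor between 0.008 and 0.026 m and z of blank4 in the frame of tray_floor between 0.008 and 0.026 m and value of joint gate below 0.005 m and value of joint tray below 0.01 m), for 0.2 s.
3. the tray is on its way out (over 20 mm) with the button held down by the pin's tip (value of joint button above 0.004 m and distance between pin_tip and button_face below 0.01 m and value of joint tray above 0.02 m), for 0.1 s.
4. the tray is pushed out (over 95 mm) with the button still held down by the pin's tip (value of joint button above 0.004 m and distance between pin_tip and button_face below 0.01 m and value of joint tray above 0.095 m), for 0.1 s.
At the end, for the whole second after the job is handed in: every blank rests across the rail on its waist (centre within 10 mm of the rail's middle line, 6 to 18 mm above its top, within 0.4 rad of square to it), gate shut within 5 mm, tray out over 90 mm, tool's handle centre over the mat, all at rest (y of blank1 in the frame of rail_top between -0.01 and 0.01 m and x of blank1 in the frame of rail_top between -0.122 and 0.122 m and z of blank1 in the frame of rail_top between 0.006 and 0.018 m and angle between the y axis of each of blank1, blank2, blank3, blank4 and the y axis of rail_top, either way round below 0.4 rad and linear speed of each of blank1, blank2, blank3, blank4, pin_tool below 0.02 m/s and y of blank2 in the frame of rail_top between -0.01 and 0.01 m and x of blank2 in the frame of rail_top between -0.122 and 0.122 m and z of blank2 in the frame of rail_top between 0.006 and 0.018 m and y of blank3 in the frame of rail_top between -0.01 and 0.01 m and x of blank3 in the frame of rail_top between -0.122 and 0.122 m and z of blank3 in the frame of rail_top between 0.006 and 0.018 m and y of blank4 in the frame of rail_top between -0.01 and 0.01 m and x of blank4 in the frame of rail_top between -0.122 and 0.122 m and z of blank4 in the frame of rail_top between 0.006 and 0.018 m and value of joint gate below 0.005 m and value of joint tray above 0.09 m and x of pin_tool in the frame of mat between -0.07 and 0.07 m and y of pin_tool in the frame of mat between -0.12 and 0.12 m and height (world z) of pin_tool below 0.03 m); the robot touches nothing.
It fails at once if the tin is moved more than 20 mm (distance of tin from where it was at the start of the episode above 0.02 m).
It fails at once if the wire brush is moved more than 20 mm (distance of wire_brush from where it was at the start of the episode above 0.02 m).
It fails at once if the rough casting is moved more than 20 mm (distance of rough_casting from where it was at the start of the episode above 0.02 m).
Of blank1, blank2, blank3, blank4 only 2 to 4 are there at a start; the rules pass over those that are not, and their reading is None.
At some moment in a run one of pin_tool may be knocked a few centimetres aside while the robot is not near it.
Once in a run the grip may slacken for a moment while it holds something.
It also fails if it takes over 210 s, if anything falls off the work surface, if the arm or the gripper's body presses on something with over 40 N, if the wrist force passes 120 N, or if a joint passes its speed limit or range.

## Working session

There is one attempt and no reset: what is moved stays moved. The work goes in short steps, Python scripts to look and compute and a tool call to move; the robot and the scene stay as the last step left them, time stands still between calls to the robot, and variables do not carry over. Pictures are saved under pics/ and viewed, at most 14 in all, crops included, and the job is handed in when it is done.

Besides the shell and the picture viewer there is one more tool, called after "Request:" by a JSON object that holds its "api" and its "payload", one argument or row to a line. jog_arm: Moves the arm, as the interface text tells. Its arguments: {"type":"object","properties":{"motion":{"type":"array","items":{"type":"number","minimum":-1,"maximum":1}},"force":{"type":"number"}},"required":["motion"]}

```bash
mkdir -p pics; ls; cat > h.py <<'E'
from station import *
import numpy as np, cv2
from scipy.spatial.transform import Rotation as R
def snap(n,f=None):
    c=camera(n); 
    if f: cv2.imwrite('pics/'+f,c['frame'])
    np.savez('pics/%s.npz'%n,**c); return c
def load(n): return dict(np.load('pics/%s.npz'%n))
def ray(c,u,v):
    M=cv2.Rodrigues(np.array(c['rvec'],float))[0]; t=np.array(c['tvec'],float).ravel()
    h=c['frame'].shape[0]; f=h/2/np.tan(np.radians(float(c['fovy']))/2)
    x,y=u-float(c['cx']),v-float(c['cy'])
    if c.get('fish',False):
        r=np.hypot(x,y);a=r/f;d=np.array([x/r*np.sin(a),y/r*np.sin(a),np.cos(a)]) if r>0 else np.array([0,0,1.])
    else: d=np.array([x/f,y/f,1])
    return -M.T@t, M.T@d
def pt(c,u,v,z):
    o,d=ray(c,u,v); return o+d*(z-o[2])/d[2]
def proj(c,P):
    M=cv2.Rodrigues(np.array(c['rvec'],float))[0]; t=np.array(c['tvec'],float).ravel()
    p=M@np.array(P,float)+t; h=c['frame'].shape[0]; f=h/2/np.tan(np.radians(float(c['fovy']))/2)
    if c.get('fish',False):
        r=np.hypot(p[0],p[1]); a=np.arctan2(r,p[2]); return np.array([c['cx']+f*a*p[0]/r,c['cy']+f*a*p[1]/r])
    return np.array([c['cx']+f*p[0]/p[2],c['cy']+f*p[1]/p[2]])
E
python3 - <<'E'
from h import *
a=snap('top','top.png');b=snap('scene','scene.png')
print({k:a[k] for k in a if k!='frame'},{k:b[k] for k in b if k!='frame'})
print(observe())
E
```

```text
pics
{'fovy': 46.65694837830892, 'cx': 315.8350435396639, 'cy': 202.0282249705358, 'rvec': array([ 2.17277049, -2.18819232,  0.0697051 ]), 'tvec': array([0.10171522, 0.46762944, 1.24002249])} {'fovy': 45.79028157329827, 'cx': 314.84883606697605, 'cy': 197.11936210393893, 'rvec': array([ 1.10002101,  2.64535284, -0.72375426]), 'tvec': array([ 0.26143872, -0.31846613,  1.54087647])}
{'time': 0.1, 'qpos': array([-1.36012279e+00,  1.58980872e-01,  1.59808137e+00, -3.44985556e-05,
        1.38621564e+00, -2.10094336e-01]), 'joint_velocities': array([ 1.99267117e-05, -9.18771713e-04, -2.20681473e-03, -5.38181955e-04,
        4.99376573e-04,  1.52202805e-04]), 'joint_torque': array([-7.93689287e-04, -3.86505103e+01, -3.22958851e+01,  7.02554011e-02,
        3.39483528e-02, -4.90437685e-05]), 'tcp_pos': array([ 0.23471846, -0.52429496,  0.21373277]), 'tool_rot': array([-3.13993741e+00, -3.18302360e-04,  4.20773965e-01]), 'wrist_force': array([0.13044518, 0.45274831, 0.22006586]), 'wrist_torque': array([-0.04806276, -0.03855824,  0.06515765]), 'grasp_force': 0.0, 'width': 0.9987085306003749}
```

View pics/top.png

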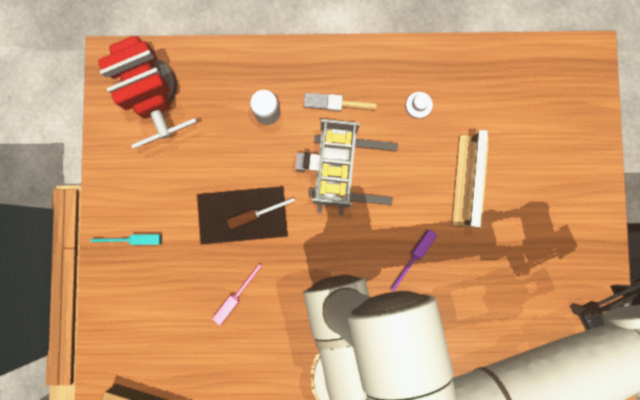

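View pics/scene.png

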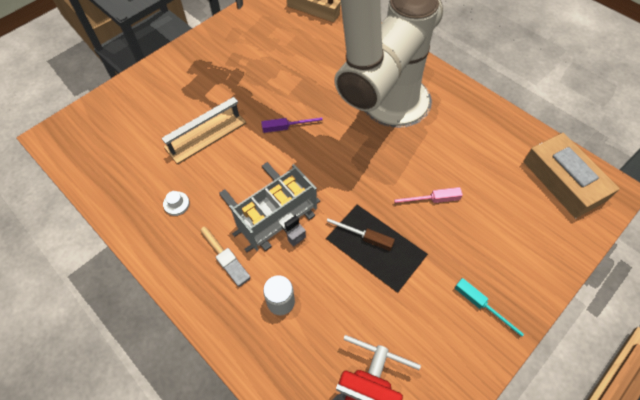

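The top view shows the hopper at about (337,163), with yellow blanks in three lanes at (338,136), (335,171) and (333,187). The gate knob and tongue are to its left at (306,161), and the tray runners are to its right. The rack is at (470,178).

Pin tool candidates in the top view:
- Brown handle with a steel pin, on the mat: (245,215)
- Pink: (235,300)
- Purple: (415,258)
- Teal: (128,240)

I choose the brown one, because it is wood and steel and lies on the black mat. Next I'll check it in a close crop.

```bash
python3 - <<'E'
from h import *
c=load('top')
f=c['frame'][85:255,190:500]
cv2.imwrite('pics/crop1.png',cv2.resize(f,None,fx=2.58,fy=2.58,interpolation=cv2.INTER_CUBIC))
for n,u,v,z in [('img centre',316,202,0),('right',416,202,0),('down',316,302,0),('brush',340,103,0),('tin',264,105,.1),('cast',420,103,.04)]: print(n,pt(c,u,v,z).round(3))
hsv=cv2.cvtColor(c['frame'],cv2.COLOR_BGR2HSV)
m=((hsv[...,0]>22)&(hsv[...,0]<34)&(hsv[...,1]>90)&(hsv[...,2]>120)).astype(np.uint8); m[:, :310]=0;m[:,365:]=0;m[:115]=0;m[210:]=0
n,l,s,ce=cv2.connectedComponentsWithStats(m)
for i in range(1,n):
    if s[i,4]>30: print(s[i],ce[i].round(1),pt(c,*ce[i],.1).round(3))
g=c['frame'].max(2)
def rect(m,z,name):
    cs=max(cv2.findContours(m.astype(np.uint8),0,2)[0],key=cv2.contourArea); b=cv2.boxPoints(cv2.minAreaRect(cs)); P=np.array([pt(c,u,v,z) for u,v in b]); print(name,b.round(1).tolist(),P.mean(0).round(4),P.round(3).tolist())
mm=g<45; mm=mm.copy(); mm[:,:190]=0;mm[:,295:]=0;mm[:180]=0;mm[250:]=0
rect(cv2.morphologyEx(mm.astype(np.uint8),cv2.MORPH_CLOSE,np.ones((21,21))),.003,'mat')
mm=(hsv[...,1]<60)&(hsv[...,2]>150); mm[:,:460]=0;mm[:,500:]=0;mm[:120]=0;mm[235:]=0
rect(mm,.08,'rail')
mm=(hsv[...,0]<20)&(hsv[...,1]>100)&(hsv[...,2]<120)&(hsv[...,2]>50);mm[:,:220]=0;mm[:,265:]=0;mm[:195]=0;mm[235:]=0
rect(mm,.03,'handle')
E
```

```text
img centre [0.47  0.098 0.   ]
right [ 0.468 -0.176  0.   ]
down [0.198 0.1   0.   ]
brush [0.746 0.029 0.   ]
tin [0.714 0.229 0.1  ]
cast [ 0.733 -0.185  0.04 ]
[326 130  26  14 242] [338.4 137.4] [0.628 0.039 0.1  ]
[322 163  26  16 277] [334.7 170.6] [0.542 0.049 0.1  ]
[320 181  26  14 265] [332.4 188. ] [0.498 0.056 0.1  ]Traceback (most recent call last):
  File "<stdin>", line 15, in <module>
  File "<stdin>", line 13, in rect
ValueError: max() iterable argument is empty
```

View pics/crop1.png

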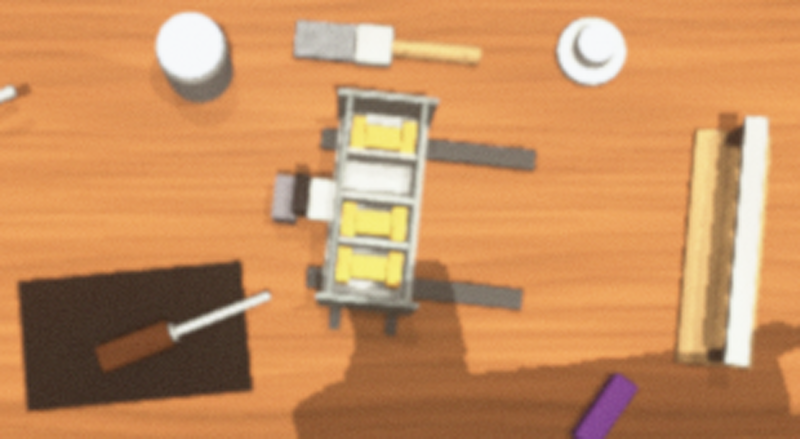

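The crop confirms the brown wooden handle at (135,347), with a steel pin reaching (268,296), lying on the black mat. The hopper rim, runners, knob and white rail are clear, and lane 3 (x=+22) is empty. Now I'll measure them accurately.

```bash
cat > meas.py <<'E'
from h import *
def rect(c,m,z,box,name=''):
    x0,y0,x1,y1=box; k=np.zeros(m.shape,np.uint8); k[y0:y1,x0:x1]=m[y0:y1,x0:x1]
    cs=cv2.findContours(k,0,2)[0]
    if not cs: print(name,'none'); return
    q=max(cs,key=cv2.contourArea); P=np.array([pt(c,u,v,z)[:2] for u,v in q[:,0]],np.float32)
    (ce,sz,an)=cv2.minAreaRect(P*1000); print(name,np.round(ce,1),np.round(sz,1),round(an,1),cv2.contourArea(q)); return np.array(ce)/1000
E
python3 - <<'E'
from meas import *
c=load('top'); hsv=cv2.cvtColor(c['frame'],cv2.COLOR_BGR2HSV); H,S,V=hsv[...,0].astype(int),hsv[...,1].astype(int),hsv[...,2].astype(int)
m=cv2.morphologyEx((V<75).astype(np.uint8),cv2.MORPH_CLOSE,np.ones((3,3)))
hull=cv2.morphologyEx((V<75).astype(np.uint8),cv2.MORPH_CLOSE,np.ones((25,25)))
rect(c,hull,.003,(190,180,292,250),'mat')
rect(c,((V>190)&(S<70)).astype(np.uint8),.08,(462,120,500,235),'rail')
rect(c,((H<14)&(S>110)&(V<140)).astype(np.uint8),.031,(222,200,262,235),'handle')
rect(c,((S<70)&(V>130)).astype(np.uint8),.017,(256,190,300,220),'pin')
for b in [(362,135,402,155),(362,188,402,210)]: rect(c,((S<90)&(V<130)).astype(np.uint8),.012,b,'runner')
P=lambda u,v,z: pt(c,190+u/2.58-.3,85+v/2.58-.3,z)
for n,u,v,z in [('rim--',318,299,.115),('rim+-',343,92,.115),('rim++',435,100,.115),('rim-+',411,307,.115),('knob',302,190,.096),('tongue',284,197,.044+.012),('run+',535,160,.012),('run-',521,298,.012)]: print(n,P(u,v,z).round(4))
print('V at',V[int(85+197/2.58),int(190+284/2.58)])
E
```

```text
mat [435.8 301.8] [131.7 231.2] 5.0 3893.5
rail [ 523.7 -324.2] [ 23.7 251.3] 83.5 789.5
handle [420.7 297.8] [104.7  75. ] 89.6 420.0
pin [455.7 209.2] [ 14.6 111.5] 19.5 123.0
runner [623.9 -74.8] [90.5 17.1] 83.7 63.0
runner [476.6 -65.2] [77.1 17.9] 84.8 101.5
rim-- [0.4649 0.1048 0.115 ]
rim+- [0.6685 0.079  0.115 ]
rim++ [ 0.6597 -0.0112  0.115 ]
rim-+ [0.4565 0.0148 0.115 ]
knob [0.5749 0.1202 0.096 ]
tongue [0.5745 0.1398 0.056 ]
run+ [ 0.6192 -0.1253  0.012 ]
run- [ 0.4722 -0.1078  0.012 ]
V at 189
```

Estimates (world): hopper centre (0.562, 0.047) with yaw ≈ -6.5°, rail centre (0.524, -0.324) also at -6.5°, and handle (0.424, 0.299) at 19.5°. Now I move to the knob.

Request:
{"api": "jog_arm", "payload": {
  "motion": [1, -0.8, 0, 0, 0, -0.691, 1, 1, -0.8, 0, 0, 0, -0.691, 1, 1, -0.8, 0, 0, 0, -0.691, 1, 1, -0.8, 0, 0, 0, -0.691, 1, 1, -0.8, 0, 0, 0, -0.691, 1, 1, -0.8, 0, 0, 0, -0.691, 1, 1, -0.8, 0, 0, 0, -0.691, 1, 1, -0.8, 0, 0, 0, -0.691, 1]
}}

```text
time: 0.9
tcp_pos: [0.2816, -0.4334, 0.2142]
tool_rot: [-3.141, -0.001, 1.458]
wrist_force: [-1.1, -0.5, 0.5]
width: 1.0
grasp_force: 0.0
```

Request:
{"api": "jog_arm", "payload": {
  "motion": [1, 0.4, 0, 0, 0, 0, 1, 1, 0.4, 0, 0, 0, 0, 1]
}}

```text
time: 1.1
tcp_pos: [0.3228, -0.3565, 0.2141]
tool_rot: [-3.141, -0.001, 1.452]
wrist_force: [0.7, 0.5, -0.1]
width: 0.997
grasp_force: 0.0
```

Request:
{"api": "jog_arm", "payload": {
  "motion": [1, 0.4, 0, 0, 0, 0, 1, 1, 0.4, 0, 0, 0, 0, 1]
}}

```text
time: 1.3
tcp_pos: [0.3641, -0.2797, 0.2143]
tool_rot: [3.142, -0.001, 1.454]
wrist_force: [1.1, 0.0, -0.3]
width: 1.0
grasp_force: 0.0
```

Request:
{"api": "jog_arm", "payload": {
  "motion": [1, 0.4, 0, 0, 0, 0, 1, 1, 0.4, 0, 0, 0, 0, 1]
}}

```text
time: 1.5
tcp_pos: [0.4049, -0.2038, 0.2145]
tool_rot: [3.141, -0.001, 1.454]
wrist_force: [0.3, -0.7, 0.3]
width: 0.999
grasp_force: 0.0
```

Request:
{"api": "jog_arm", "payload": {
  "motion": [1, 0.4, 0, 0, 0, 0, 1, 1, 0.4, 0, 0, 0, 0, 1]
}}

```text
time: 1.7
tcp_pos: [0.4458, -0.1278, 0.2145]
tool_rot: [3.141, -0.001, 1.454]
wrist_force: [0.3, 0.3, 0.3]
width: 1.002
grasp_force: 0.0
```

Request:
{"api": "jog_arm", "payload": {
  "motion": [1, 0.4, 0, 0, 0, 0, 1, 1, 0.4, 0, 0, 0, 0, 1]
}}

```text
time: 1.9
tcp_pos: [0.4866, -0.0519, 0.2145]
tool_rot: [3.142, -0.0, 1.455]
wrist_force: [-0.9, 0.5, 1.0]
width: 0.998
grasp_force: 0.0
```

Request:
{"api": "jog_arm", "payload": {
  "motion": [1, 0.4, 0, 0, 0, 0, 1, 1, 0.4, 0, 0, 0, 0, 1, 1, 0.4, 0, 0, 0, 0, 1]
}}

```text
time: 2.2
tcp_pos: [0.5277, 0.025, 0.2142]
tool_rot: [-3.141, -0.001, 1.459]
wrist_force: [-0.4, 0.2, 0.2]
width: 1.001
grasp_force: 0.0
```

```bash
cat >> h.py <<'E'
def snapw(f=None):
    c=snap('wrist',f); c['fish']=True; np.savez('pics/wrist.npz',**c); return c
def go(x,y,z,yaw=None):
    s=observe(); M=R.from_euler('xyz',s['tool_rot']).as_matrix(); d=M.T@(np.array([x,y,z])-s['tcp_pos'])/.08
    o='shift units %s'%d.round(3)
    if yaw is not None: o+=' turn units %s'%(((R.from_matrix(M).inv()*R.from_euler('xyz',[np.pi,0,yaw])).as_rotvec())/1.5).round(3)
    print(o)
HC=np.array([.5624,.0468]);HY=np.radians(-6.5)
def hop(x,y,z):
    c,s=np.cos(HY),np.sin(HY); return np.array([HC[0]+c*x-s*y,HC[1]+s*x+c*y,z])
E
python3 - <<'E'
from h import *
c=snapw('w1.png'); f=c['frame'].copy(); print(c['fovy'],c['rvec'],c['tvec'])
for p in [(-104,50,115),(104,50,115),(104,-50,115),(-104,-50,115),(-20,68,96),(20,68,96),(20,84,96),(-20,84,96),(-22,105,57),(22,105,57)]:
    u=proj(c,hop(*np.array(p)/1000)); cv2.circle(f,tuple(u.round().astype(int)),2,(0,0,255),-1)
cv2.imwrite('pics/w1.png',f)
go(*hop(0,.076,.12),np.radians(83.5))
E
```

```text
65.70646984690485 [-2.88898401  0.16167591  0.02114764] [-0.52022987  0.05499303  0.41005373]
shift units [1.295 0.408 1.176] turn units [-0.001  0.     0.   ]
```

View pics/w1.png

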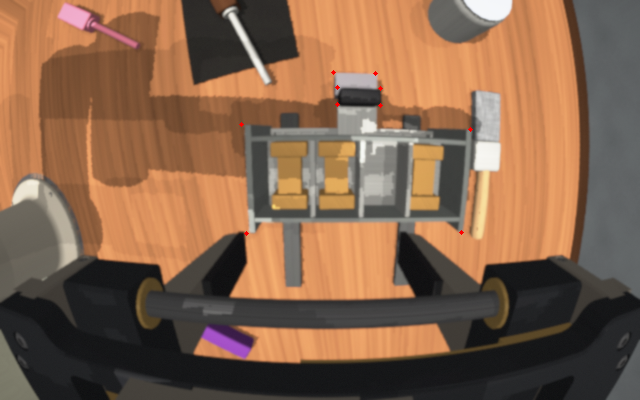

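The wrist view shows the knob at (358,97), the tongue at (356,82) and the rim. The projected red dots agree within about 2 px, so the hopper frame is good. Three blanks are visible. Going to the knob.

Request:
{"api": "jog_arm", "payload": {
  "motion": [0.9, 0.3, 0, 0, 0, 0, 1, 0.9, 0.3, 0, 0, 0, 0, 1]
}}

```text
time: 2.45
tcp_pos: [0.5591, 0.0908, 0.2144]
tool_rot: [-3.141, -0.0, 1.454]
wrist_force: [-1.4, 0.3, 0.6]
width: 1.001
grasp_force: 0.0
```

Request:
{"api": "jog_arm", "payload": {
  "motion": [0.4, 0.11, 0, 0, 0, 0, 1, 0.4, 0.11, 0.5, 0, 0, 0, 1, 0.4, 0.11, 1, 0, 0, 0, 1, 0.4, 0.11, 1, 0, 0, 0, 1]
}}

```text
time: 2.85
tcp_pos: [0.5663, 0.1198, 0.1284]
tool_rot: [-3.129, 0.002, 1.454]
wrist_force: [-1.8, 0.0, -0.2]
width: 0.997
grasp_force: 0.0
```

```bash
python3 - <<'E'
from h import *
go(*hop(0,.076,.072),np.radians(83.5))
E
```

```text
shift units [0.039 0.064 0.704] turn units [-0.008  0.001 -0.002]
```

Request:
{"api": "jog_arm", "payload": {
  "motion": [0.04, 0.06, 0.4, 0, 0, 0, 1, 0.04, 0.06, 0.7, 0, 0, 0, 1, 0.04, 0.06, 0.7, 0, 0, 0, 1, 0.04, 0.06, 0.7, 0, 0, 0, 0.3, 0.04, 0.06, 0.7, 0, 0, 0, 0.3, 0.04, 0.06, 0.7, 0, 0, 0, 0.3, 0.04, 0.06, 0.7, 0, 0, 0, 0.3, 0.04, 0.06, 0.7, 0, 0, 0, 0.3, 0.04, 0.06, 0.7, 0, 0, 0, 0.3],
  "force": 50
}}

```text
time: 3.75
tcp_pos: [0.5765, 0.1237, 0.0789]
tool_rot: [3.141, -0.0, 1.457]
wrist_force: [-0.4, 0.2, 0.4]
width: 0.497
grasp_force: 0.0
```

Request:
{"api": "jog_arm", "payload": {
  "motion": [0, -0.06, 0.1, 0, 0, 0, 0.65, 0, -0.06, 0.1, 0, 0, 0, 0.65, 0, -0.06, 0.1, 0, 0, 0, 0.3, 0, -0.06, 0.1, 0, 0, 0, 0.3, 0, -0.06, 0.1, 0, 0, 0, 0.3, 0, -0.06, 0.1, 0, 0, 0, 0.3, 0, -0.06, 0.1, 0, 0, 0, 0.3, 0, -0.06, 0.1, 0, 0, 0, 0.3],
  "force": 50
}}

```text
time: 4.55
tcp_pos: [0.5746, 0.1238, 0.0707]
tool_rot: [3.135, -0.001, 1.457]
wrist_force: [11.8, -1.1, -9.5]
width: 0.432
grasp_force: 50.0
```

Request:
{"api": "jog_arm", "payload": {
  "motion": [0.0, 0.03, 0, 0, 0, 0, 0.3, 0.2, 0.03, 0, 0, 0, 0, 0.3, 0.4, 0.03, 0, 0, 0, 0, 0.3, 0.6, 0.03, 0, 0, 0, 0, 0.3, 0.8, 0.03, 0, 0, 0, 0, 0.3, 1, 0.03, 0, 0, 0, 0, 0.3],
  "force": 60
}}

```text
time: 5.15
tcp_pos: [0.5837, 0.2034, 0.0707]
tool_rot: [3.14, 0.001, 1.457]
wrist_force: [0.9, -4.0, -1.7]
width: 0.428
grasp_force: 60.0
```

Request:
{"api": "jog_arm", "payload": {
  "motion": [0.1, 0, 0, 0, 0, 0, 0.3, 0.1, 0, 0, 0, 0, 0, 0.3, 0.1, 0, 0, 0, 0, 0, 0.3, 0.1, 0, 0, 0, 0, 0, 0.3, 0.1, 0, 0, 0, 0, 0, 0.3, 0.1, 0, 0, 0, 0, 0, 0.3]
}}

```text
time: 5.75
tcp_pos: [0.5842, 0.2085, 0.0707]
tool_rot: [3.141, 0.006, 1.458]
wrist_force: [-2.8, -13.1, 1.1]
width: 0.432
grasp_force: 60.0
```

```bash
python3 - <<'E'
from h import *
c=snapw('w2.png')
E
```

```text
(no output)
```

View pics/w2.png

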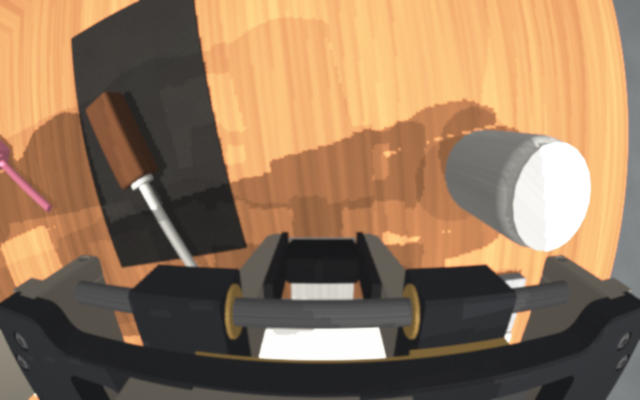

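The wrist view shows the knob gripped at (320,255). The gate has moved 85 mm and is against its end stop, and the tool lies undisturbed on the mat. Next, check from the top camera that the blanks have dropped.

```bash
python3 - <<'E'
from h import *
c=snap('top','t2.png');hsv=cv2.cvtColor(c['frame'],cv2.COLOR_BGR2HSV)
m=((hsv[...,0]>18)&(hsv[...,0]<34)&(hsv[...,1]>90)&(hsv[...,2]>60)).astype(np.uint8); m[:, :310]=0;m[:,365:]=0;m[:115]=0;m[210:]=0
n,l,s,ce=cv2.connectedComponentsWithStats(m)
for i in range(1,n):
    if s[i,4]>30: print(s[i],ce[i].round(1),((np.array(hop(0,0,0))-pt(c,*ce[i],.054))).round(3))
cv2.imwrite('pics/t2c.png',cv2.resize(c['frame'][110:215,280:400],None,fx=5,fy=5))
E
```

```text
[327 129  26  15 242] [338.6 137.2] [-0.075  0.01  -0.054]
[323 163  26  16 256] [334.9 171.1] [ 0.015 -0.    -0.054]
[322 180  24  17 268] [333.4 188.2] [ 0.061 -0.005 -0.054]
```

View pics/t2c.png

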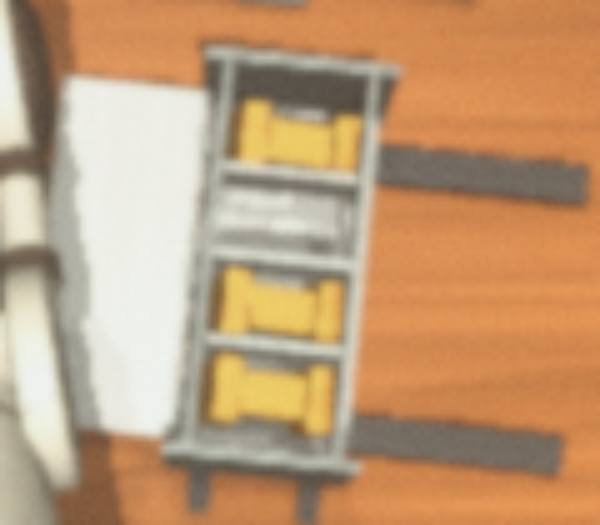

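The crop shows the gate plate drawn out at (135,260) and the three blanks at (300,135), (280,305) and (270,390). They are dimmer and slightly askew, so they have dropped. Now I shut the gate.

Request:
{"api": "jog_arm", "payload": {
  "motion": [-0.2, 0, 0, 0, 0, 0, 0.3, -0.4, 0, 0, 0, 0, 0, 0.3, -0.6, 0, 0, 0, 0, 0, 0.3, -0.8, 0, 0, 0, 0, 0, 0.3, -1, 0, 0, 0, 0, 0, 0.3, -1, 0, 0, 0, 0, 0, 0.3]
}}

```text
time: 6.45
tcp_pos: [0.5773, 0.1478, 0.0715]
tool_rot: [3.135, -0.032, 1.454]
wrist_force: [15.0, 53.3, -13.0]
width: 0.429
grasp_force: 59.9
```

Request:
{"api": "jog_arm", "payload": {
  "motion": [-0.14, 0, 0, 0, 0, 0, 0.3, -0.14, 0, 0, 0, 0, 0, 0.3, -0.14, 0, 0, 0, 0, 0, 0.3, -0.14, 0, 0, 0, 0, 0, 0.3, -0.14, 0, 0, 0, 0, 0, 0.3]
}}

```text
time: 6.95
tcp_pos: [0.576, 0.1361, 0.0716]
tool_rot: [3.135, -0.029, 1.456]
wrist_force: [14.5, 51.9, -9.9]
width: 0.427
grasp_force: 59.9
```

The gate is blocked short of shut, so I back off and look.

Request:
{"api": "jog_arm", "payload": {
  "motion": [0.15, 0, 0, 0, 0, 0, 0.3, 0.15, 0, 0, 0, 0, 0, 0.3, 0.15, 0, 0, 0, 0, 0, 0.3]
}}

```text
time: 7.25
tcp_pos: [0.5761, 0.137, 0.0715]
tool_rot: [3.139, -0.008, 1.457]
wrist_force: [3.3, 12.5, -1.1]
width: 0.427
grasp_force: 60.0
```

```bash
python3 - <<'E'
from h import *
c=snap('top','t3.png');d=snap('scene','s3.png')
A=cv2.resize(c['frame'][110:215,280:400],(440,385),interpolation=cv2.INTER_CUBIC);B=cv2.resize(d['frame'][155:260,220:330],(355,340),interpolation=cv2.INTER_CUBIC)
o=np.zeros((390,800,3),np.uint8);o[:385,:440]=A;o[:340,442:797]=B
cv2.imwrite('pics/t3c.png',o)
E
```

```text
(no output)
```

View pics/t3c.png

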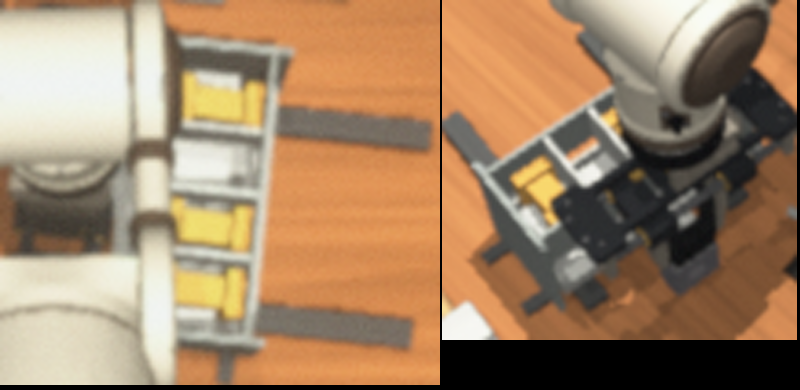

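The top view shows blanks in three lanes with their left ends hidden by the arm. In the scene view one blank looks tilted and high at (540,190), so something is blocking the gate. I'll reopen it fully, release, and look from the wrist.

Request:
{"api": "jog_arm", "payload": {
  "motion": [0.2, 0, 0, 0, 0, 0, 0.3, 0.4, 0, 0, 0, 0, 0, 0.3, 0.6, 0, 0, 0, 0, 0, 0.3, 0.8, 0, 0, 0, 0, 0, 0.3, 0.9, 0, 0, 0, 0, 0, 0.3, 0.9, 0, 0, 0, 0, 0, 0.3, 0.9, 0, 0, 0, 0, 0, 0.3]
}}

```text
time: 8.05
tcp_pos: [0.5832, 0.1995, 0.0716]
tool_rot: [-3.141, 0.009, 1.458]
wrist_force: [-3.2, -18.8, 7.7]
width: 0.426
grasp_force: 60.0
```

Request:
{"api": "jog_arm", "payload": {
  "motion": [0, 0, 0, 0, 0, 0, 1, 0, 0, 0, 0, 0, 0, 1, 0, 0, 0, 0, 0, 0, 1, 0, 0, -0.5, 0, 0, 0, 1, 0, 0, -1, 0, 0, 0, 1, 0, 0, -1, 0, 0, 0, 1]
}}

```text
time: 8.65
tcp_pos: [0.587, 0.2055, 0.1575]
tool_rot: [3.131, -0.003, 1.458]
wrist_force: [0.2, 1.6, 0.7]
width: 0.93
grasp_force: 0.0
```

Request:
{"api": "jog_arm", "payload": {
  "motion": [-0.5, 0, -0.5, 0, 0, 0, 1, -1, 0, -0.8, 0, 0, 0, 1, -1, 0, -0.8, 0, 0, 0, 1]
}}

```text
time: 8.95
tcp_pos: [0.576, 0.1218, 0.2186]
tool_rot: [3.135, 0.0, 1.454]
wrist_force: [0.3, 0.3, 0.9]
width: 1.004
grasp_force: 0.0
```

Request:
{"api": "jog_arm", "payload": {
  "motion": [-0.5, 0, 0, 0, 0, 0, 1, -1, 0, 0, 0, 0, 0, 1, -1, 0, 0, 0, 0, 0, 1]
}}

```text
time: 9.25
tcp_pos: [0.5643, 0.0425, 0.2133]
tool_rot: [-3.14, 0.001, 1.454]
wrist_force: [0.1, 0.5, 0.0]
width: 1.002
grasp_force: 0.0
```

```bash
python3 - <<'E'
from h import *
c=snapw('w4.png')
cv2.imwrite('pics/w4c.png',cv2.resize(c['frame'][20:290,170:530],(800,600),interpolation=cv2.INTER_CUBIC))
E
```

```text
(no output)
```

View pics/w4c.png

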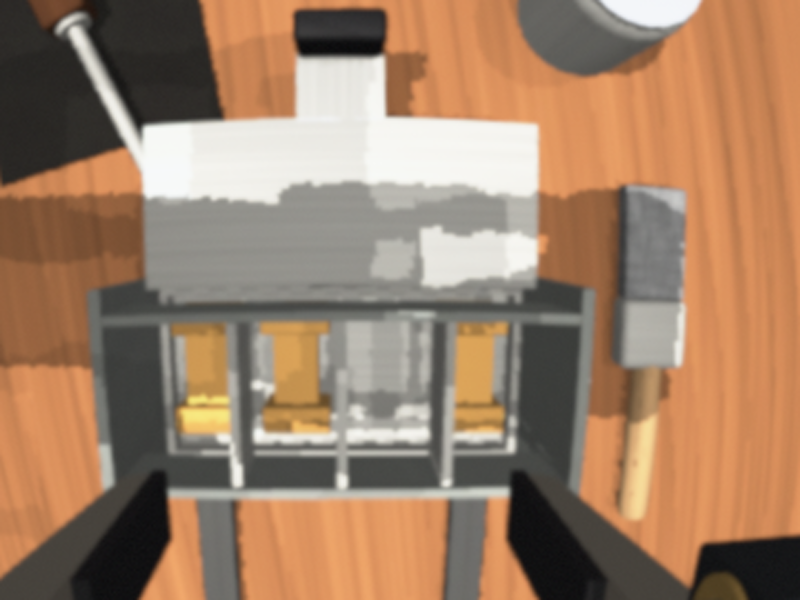

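The view shows the gate fully drawn, with its plate at (340,210), and all three blanks lying down in the tray at (205,375), (295,375) and (478,375). Nothing is raised now. I regrip the knob and close more gently.

Request:
{"api": "jog_arm", "payload": {
  "motion": [0.5, 0, 0, 0, 0, 0, 1, 1, 0, 0, 0, 0, 0, 1, 1, 0, 0, 0, 0, 0, 1]
}}

```text
time: 9.6
tcp_pos: [0.5734, 0.1304, 0.2136]
tool_rot: [-3.14, -0.002, 1.463]
wrist_force: [0.5, -0.9, 0.2]
width: 1.0
grasp_force: 0.0
```

Request:
{"api": "jog_arm", "payload": {
  "motion": [0.5, 0, 0.3, 0, 0, 0, 1, 1, 0, 0.8, 0, 0, 0, 1, 1, 0, 0.8, 0, 0, 0, 1, 1, 0, 0.8, 0, 0, 0, 1]
}}

```text
time: 10.0
tcp_pos: [0.5815, 0.2054, 0.1484]
tool_rot: [-3.138, 0.001, 1.46]
wrist_force: [-0.3, -1.2, 0.8]
width: 0.999
grasp_force: 0.0
```

```bash
python3 - <<'E'
from h import *
go(*hop(0.002,.161,.071),np.radians(83.5))
E
```

```text
shift units [0.017 0.016 0.968] turn units [-0.003  0.001  0.002]
```

Request:
{"api": "jog_arm", "payload": {
  "motion": [0.02, 0.02, 0.5, 0, 0, 0, 1, 0.02, 0.02, 0.97, 0, 0, 0, 1, 0.02, 0.02, 0.97, 0, 0, 0, 1, 0.02, 0.02, 0.97, 0, 0, 0, 0.3, 0.02, 0.02, 0.97, 0, 0, 0, 0.3, 0.02, 0.02, 0.97, 0, 0, 0, 0.3, 0.02, 0.02, 0.97, 0, 0, 0, 0.3, 0.02, 0.02, 0.97, 0, 0, 0, 0.3, 0.02, 0.02, 0.97, 0, 0, 0, 0.3, 0.02, 0.02, 0.97, 0, 0, 0, 0.3, 0.02, 0.02, 0.97, 0, 0, 0, 0.3],
  "force": 60
}}

```text
time: 11.1
tcp_pos: [0.5839, 0.2058, 0.0731]
tool_rot: [-3.139, 0.0, 1.458]
wrist_force: [-5.4, 0.8, 4.6]
width: 0.431
grasp_force: 60.0
```

Request:
{"api": "jog_arm", "payload": {
  "motion": [-0.1, 0, 0, 0, 0, 0, 0.3, -0.2, 0, 0, 0, 0, 0, 0.3, -0.3, 0, 0, 0, 0, 0, 0.3, -0.4, 0, 0, 0, 0, 0, 0.3]
}}

```text
time: 11.5
tcp_pos: [0.5804, 0.1747, 0.0731]
tool_rot: [-3.14, -0.002, 1.457]
wrist_force: [-3.3, 4.1, 5.4]
width: 0.427
grasp_force: 60.0
```

Request:
{"api": "jog_arm", "payload": {
  "motion": [-0.1, 0, 0, 0, 0, 0, 0.3, -0.2, 0, 0, 0, 0, 0, 0.3, -0.3, 0, 0, 0, 0, 0, 0.3]
}}

```text
time: 11.8
tcp_pos: [0.5777, 0.1508, 0.0731]
tool_rot: [-3.14, -0.002, 1.457]
wrist_force: [-4.5, 3.7, 4.3]
width: 0.429
grasp_force: 60.0
```

Request:
{"api": "jog_arm", "payload": {
  "motion": [-0.1, 0, 0, 0, 0, 0, 0.3, -0.2, 0, 0, 0, 0, 0, 0.3, -0.3, 0, 0, 0, 0, 0, 0.3, -0.4, 0, 0, 0, 0, 0, 0.3, -0.4, 0, 0, 0, 0, 0, 0.3]
}}

```text
time: 12.3
tcp_pos: [0.5743, 0.1213, 0.0731]
tool_rot: [-3.14, -0.007, 1.456]
wrist_force: [-1.9, 12.6, 4.0]
width: 0.428
grasp_force: 60.0
```

Gate shut: 85 mm of travel, and it stopped at 12 N. Release and rise, then look at the tool.

Request:
{"api": "jog_arm", "payload": {
  "motion": [0, 0, 0, 0, 0, 0, 0.3, 0, 0, 0, 0, 0, 0, 0.3, 0, 0, 0, 0, 0, 0, 1, 0, 0, 0, 0, 0, 0, 1, 0, 0, 0, 0, 0, 0, 1, 0, 0, -0.5, 0, 0, 0, 1, 0, 0, -1, 0, 0, 0, 1, 0, 0, -1, 0, 0, 0, 1]
}}

```text
time: 13.1
tcp_pos: [0.5794, 0.1178, 0.1598]
tool_rot: [3.129, -0.001, 1.457]
wrist_force: [0.6, -0.4, 0.4]
width: 0.929
grasp_force: 0.0
```

Request:
{"api": "jog_arm", "payload": {
  "motion": [0.2, -0.5, -0.8, 0, 0, 0, 1, 0.2, -1, -0.8, 0, 0, 0, 1, 0.2, -1, -0.8, 0, 0, 0, 1]
}}

```text
time: 13.4
tcp_pos: [0.4957, 0.144, 0.219]
tool_rot: [3.139, -0.001, 1.459]
wrist_force: [0.6, -0.7, 0.3]
width: 1.0
grasp_force: 0.0
```

```bash
python3 - <<'E'
from h import *
c=snapw('w5.png')
E
```

```text
(no output)
```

View pics/w5.png

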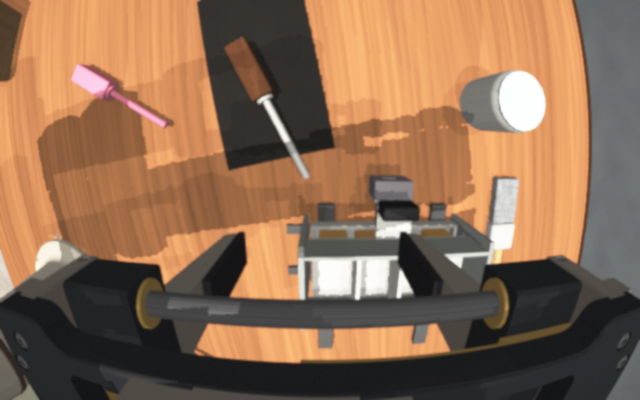

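The wrist view shows the gate shut (white lane floors) and the tool on the mat: pin tip at (307,177), ferrule at (265,99), handle end at (236,42).

```bash
cat > tool.py <<'E'
from meas import *
def tool(c,box,b2):
    hsv=cv2.cvtColor(c['frame'],cv2.COLOR_BGR2HSV); H,S,V=[hsv[...,i].astype(int) for i in range(3)]
    def pts(m,b,z):
        x0,y0,x1,y1=b; k=np.zeros(m.shape,np.uint8);k[y0:y1,x0:x1]=m[y0:y1,x0:x1]
        n,l,s,ce=cv2.connectedComponentsWithStats(k); i=1+np.argmax(s[1:,4]); v,u=np.where(l==i)
        return np.array([pt(c,a,b_,z)[:2] for a,b_ in zip(u,v)])
    P=pts((S<60)&(V>120),box,.017)
    m=P.mean(0);d=np.linalg.svd(P-m)[2][0]; d*=-np.sign(d[1]); t=(P-m)@d
    tip=m+d*t.max(); hc=tip-.15*d
    print('pin len',np.ptp(t).round(4),'dir',d.round(3),'yaw deg',np.degrees(np.arctan2(d[0],-d[1])).round(2),'tip',tip.round(4),'handle',hc.round(4))
    Q=pts((H<16)&(S>90)&(V<130),b2,.031); q=Q-hc; print('handle along',(q@d).min().round(3),(q@d).max().round(3),'across',(q@[-d[1],d[0]]).min().round(3),(q@[-d[1],d[0]]).max().round(3),len(Q))
    return hc,d
E
python3 - <<'E'
from tool import *
c=load('wrist'); hc,d=tool(c,(255,90,320,190),(220,30,275,105))
yaw=np.arctan2(d[0],-d[1])+np.pi/2
go(*hc,.12,yaw); go(*(hc-.01*d),.009,yaw)
E
```

```text
pin len 0.113 dir [ 0.364 -0.931] yaw deg 21.33 tip [0.4779 0.1577] handle [0.4233 0.2975]
handle along -0.04 0.043 across -0.013 0.017 1042
shift units [ 1.806 -1.12   1.227] turn units [ 0.002  0.    -0.323]
shift units [ 1.916 -1.181  2.615] turn units [ 0.002  0.    -0.323]
```

Request:
{"api": "jog_arm", "payload": {
  "motion": [0.9, -0.6, 0, 0, 0, -0.323, 1, 0.9, -0.6, 0, 0, 0, -0.323, 1, 0.9, -0.6, 0.5, 0, 0, -0.323, 1, 0.9, -0.6, 0.8, 0, 0, -0.323, 1, 0.9, -0.6, 0.8, 0, 0, -0.323, 1, 0.9, -0.6, 0.8, 0, 0, -0.323, 1]
}}

```text
time: 14.05
tcp_pos: [0.458, 0.2197, 0.1524]
tool_rot: [-3.14, -0.0, 1.94]
wrist_force: [-0.1, 0.9, 0.8]
width: 1.0
grasp_force: 0.0
```

```bash
python3 - <<'E'
from tool import *
c=snapw('w6.png')
go(.4233-.00364,.2975+.0093,.009,np.radians(111.3))
E
```

```text
shift units [ 1.19  -0.067  1.808] turn units [ 0.001  0.    -0.002]
```

View pics/w6.png

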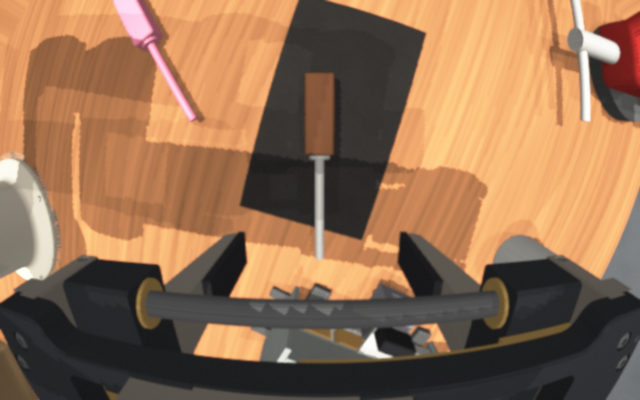

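The tool is aligned with the gripper axis, handle at (320,114) and pin at (320,205), with the mat beneath it. I descend and grip.

Request:
{"api": "jog_arm", "payload": {
  "motion": [0.5, 0, 0, 0, 0, 0, 1, 0.9, -0.05, 0.4, 0, 0, 0, 1, 1, -0.05, 0.9, 0, 0, 0, 1, 1, -0.05, 0.9, 0, 0, 0, 1]
}}

```text
time: 14.5
tcp_pos: [0.4218, 0.2928, 0.0776]
tool_rot: [-3.134, 0.0, 1.943]
wrist_force: [-0.1, 0.1, -0.6]
width: 1.0
grasp_force: 0.0
```

Request:
{"api": "jog_arm", "payload": {
  "motion": [0.15, 0, 0.4, 0, 0, 0, 1, 0.15, 0, 0.6, 0, 0, 0, 1, 0.15, 0, 0.6, 0, 0, 0, 1, 0.15, 0, 0.6, 0, 0, 0, 1]
}}

```text
time: 14.9
tcp_pos: [0.4228, 0.3045, 0.0353]
tool_rot: [3.138, 0.0, 1.941]
wrist_force: [0.4, 0.3, 0.1]
width: 1.001
grasp_force: 0.0
```

```bash
python3 - <<'E'
from h import *
go(.4233-.00364,.2975+.0093,.009,np.radians(111.3))
E
```

```text
shift units [ 0.041 -0.027  0.329] turn units [ 0.002  0.    -0.001]
```

Request:
{"api": "jog_arm", "payload": {
  "motion": [0.04, -0.03, 0.31, 0, 0, 0, 1, 0.04, -0.03, 0.31, 0, 0, 0, 1, 0.04, -0.03, 0.31, 0, 0, 0, 0.2, 0.04, -0.03, 0.31, 0, 0, 0, 0.2, 0.04, -0.03, 0.31, 0, 0, 0, 0.2, 0.04, -0.03, 0.31, 0, 0, 0, 0.2, 0.04, -0.03, 0.31, 0, 0, 0, 0.2, 0.04, -0.03, 0.31, 0, 0, 0, 0.2, 0.04, -0.03, 0.31, 0, 0, 0, 0.2, 0.04, -0.03, 0.31, 0, 0, 0, 0.2, 0.04, -0.03, 0.31, 0, 0, 0, 0.2, 0.04, -0.03, 0.31, 0, 0, 0, 0.2],
  "force": 60
}}

```text
time: 16.1
tcp_pos: [0.4174, 0.3066, 0.0083]
tool_rot: [3.141, -0.0, 1.942]
wrist_force: [0.8, 0.7, -1.0]
width: 0.301
grasp_force: 59.5
```

Request:
{"api": "jog_arm", "payload": {
  "motion": [0, 0, 0, 0, 0, 0, 0.2, 0, 0, -0.2, 0, 0, 0, 0.2, 0, 0, -0.5, 0, 0, 0, 0.2, 0, 0, -0.5, 0, 0, 0, 0.2]
}}

```text
time: 16.5
tcp_pos: [0.4193, 0.3074, 0.0507]
tool_rot: [3.136, -0.0, 1.942]
wrist_force: [0.1, 0.5, -1.3]
width: 0.303
grasp_force: 59.5
```

```bash
python3 - <<'E'
from tool import *
c=snapw('w7.png')
s=observe();print(s['tcp_pos'],s['tool_rot'],s['wrist_force'])
cv2.imwrite('pics/w7c.png',c['frame'][0:400,150:500])
E
```

```text
[0.41823667 0.30696906 0.04909476] [ 3.13876479e+00 -1.16832016e-04  1.94173143e+00] [-0.98331905 -0.18813757 -2.33673622]
```

View pics/w7c.png

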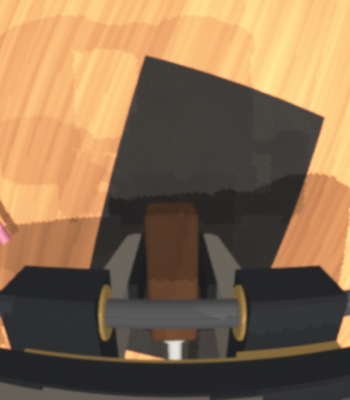

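The tool is gripped squarely, with the handle at (172,270) between the fingers. The pin tip is 160.6 mm ahead of the TCP and the axis is 8.7 mm above it. From gripping the knob, I shift the hopper centre in arm coordinates by about +3 mm in x.

```bash
sed -i 's/^HC=.*/HC=np.array([.5656,.0463]);HY=np.radians(-6.5)/' h.py; python3 - <<'E'
from h import *
go(*hop(0,.305,.055),np.radians(83.5))
print(hop(0,.305,.0))
E
```

```text
shift units [-0.331  2.311 -0.067] turn units [ 0.002 -0.001  0.323]
[0.60012698 0.34933942 0.        ]
```

Request:
{"api": "jog_arm", "payload": {
  "motion": [0.2, 0, -0.1, 0, 0, 0.323, 0.2, 0.2, 0, -0.1, 0, 0, 0.323, 0.2, 0.2, 0, -0.1, 0, 0, 0.323, 0.2, 0.2, 0, -0.1, 0, 0, 0.323, 0.2]
}}

```text
time: 16.95
tcp_pos: [0.4102, 0.321, 0.0544]
tool_rot: [-3.139, 0.001, 1.454]
wrist_force: [0.1, 0.6, -1.4]
width: 0.301
grasp_force: 59.5
```

Request:
{"api": "jog_arm", "payload": {
  "motion": [0.3, 0.4, 0, 0, 0, 0, 0.2, 0.3, 0.9, 0, 0, 0, 0, 0.2, 0.3, 0.9, 0, 0, 0, 0, 0.2]
}}

```text
time: 17.25
tcp_pos: [0.4892, 0.3364, 0.055]
tool_rot: [3.14, 0.0, 1.455]
wrist_force: [-1.1, -0.0, -2.0]
width: 0.3
grasp_force: 59.5
```

Request:
{"api": "jog_arm", "payload": {
  "motion": [0.2, 0.4, 0, 0, 0, 0, 0.2, 0.2, 0.9, 0, 0, 0, 0, 0.2, 0.2, 0.9, 0, 0, 0, 0, 0.2]
}}

```text
time: 17.55
tcp_pos: [0.562, 0.3436, 0.0545]
tool_rot: [3.141, 0.001, 1.455]
wrist_force: [-0.4, 0.0, -1.2]
width: 0.302
grasp_force: 59.5
```

```bash
python3 - <<'E'
from h import *
go(*hop(0,.305,.0263),np.radians(83.5)); print(observe()['tcp_pos'])
E
```

```text
shift units [0.127 0.465 0.353] turn units [ 0.001  0.    -0.002]
[0.56195421 0.34356204 0.05452993]
```

Request:
{"api": "jog_arm", "payload": {
  "motion": [0.13, 0.3, 0, 0, 0, 0, 0.2, 0.13, 0.47, 0.2, 0, 0, 0, 0.2, 0.13, 0.47, 0.35, 0, 0, 0, 0.2, 0.13, 0.47, 0.35, 0, 0, 0, 0.2]
}}

```text
time: 17.95
tcp_pos: [0.5939, 0.3499, 0.024]
tool_rot: [-3.134, 0.003, 1.457]
wrist_force: [-0.7, 0.0, -2.2]
width: 0.297
grasp_force: 59.5
```

```bash
python3 - <<'E'
from h import *
go(*hop(0,.305,.0263),np.radians(83.5)); print(observe()['tcp_pos'])
a=snap('top');b=snap('scene')
# predicted axis points of pin in both views
A=cv2.resize(a['frame'][125:200,230:330],(400,300),interpolation=cv2.INTER_CUBIC);
B=cv2.resize(b['frame'][195:270,265:365],(400,300),interpolation=cv2.INTER_CUBIC)
for im,c,o in ((A,a,(230,125)),(B,b,(265,195))):
    for p in [(0,.144,.035),(0,.105,.035),(-.009,.105,.044),(.009,.105,.044),(-.009,.105,.026),(.009,.105,.026)]:
        u=(proj(c,hop(*p)-np.array([.003,0,0]))-o)*4+2; cv2.circle(im,tuple(u.round().astype(int)),2,(0,0,255),-1)
cv2.imwrite('pics/p1.png',np.hstack([A,B]))
E
```

```text
shift units [ 0.002  0.078 -0.029] turn units [-0.005  0.002 -0.   ]
[0.59385352 0.34986985 0.02401473]
```

View pics/p1.png

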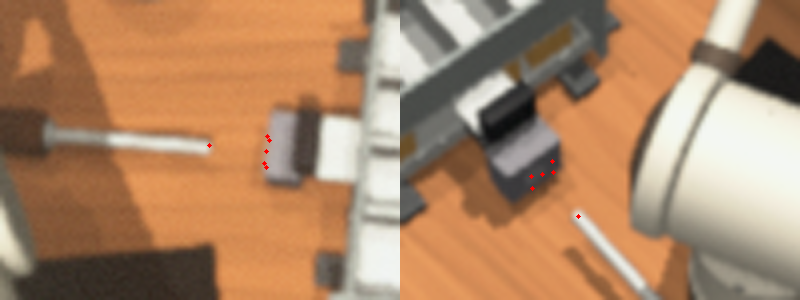

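The top view shows the pin tip at (210,145) and the tongue end at (269,147). The scene view shows the tip at (578,215) and the tongue face at about (532,175). I check the recess laterally in the raw pixels before pushing.

```bash
python3 - <<'E'
from h import *
np.set_printoptions(linewidth=200)
a=load('top');b=load('scene')
print('scene u289-306, v228-247');print(b['frame'].max(2)[228:248,286:308])
print('top u 290-306 v148-175');print(a['frame'].max(2)[148:174,294:306].T)
for x in(-.006,-.003,0,.003): print(x,[proj(b,hop(0,y,.035)+[x,0,0]).round(1) for y in(.105,.144)],[proj(a,hop(0,y,z)+[x,0,0]).round(1) for y,z in((.105,.057),(.105,.035),(.144,.035))])
for x in(-.022,.022): print('corners',[proj(b,hop(x,.105,z)-[.003,0,0]).round(1) for z in(.013,.057)],[proj(a,hop(x,.105,z)-[.003,0,0]).round(1) for z in(.013,.057)])
B=cv2.resize(b['frame'][218:250,280:322],(756,576),interpolation=cv2.INTER_CUBIC)
cv2.imwrite('pics/p2.png',B)
E
```

```text
scene u289-306, v228-247
[[ 28  17  16  16  19  35  51  65  80 102 116 134 147 155 165 169 172 180 196 214 221 220]
 [ 34  20  18  22  33  55  73  86 107 133 144 147 156 165 170 171 171 169 174 205 220 221]
 [ 45  33  37  48  60  75  87 107 134 146 149 156 165 171 172 170 167 152 132 186 217 221]
 [ 54  58  66  75  82 103 117 136 153 157 159 165 170 171 169 158 142 110  95 169 208 218]
 [ 75  81  84  88 107 133 145 154 165 169 170 171 171 168 156 124  89  69  79 156 196 210]
 [ 95  91  96 111 135 147 155 166 169 171 171 170 162 145 120  84  63  59  74 140 186 202]
 [ 99  95 121 145 155 158 164 170 170 171 169 158 132  96  71  62  60  60  74 142 185 199]
 [102  87 125 158 168 169 170 170 170 168 156 124  88  66  61  60  59  60  71 136 187 204]
 [110  81  95 135 161 169 171 169 157 142 119  86  68  68  66  62  60  62  75 130 187 213]
 [126  87  69  95 135 160 167 155 123  88  72  69  70  71  72  65  62  74 105 152 192 216]
 [142 102  66  67  94 128 138 117  84  65  65  71  72  71  70  65  68  93 141 177 196 210]
 [149 113  73  61  66  79  79  68  62  61  70  73  73  68  65  68  85 103 
[... 2047 characters left out ...]
 189]]
-0.006 [array([300.8, 237.4]), array([309.9, 247.9])] [array([295.7, 162.2]), array([296.1, 163.5]), array([281.7, 161.9])]
-0.003 [array([300. , 238.1]), array([309.1, 248.6])] [array([295.7, 161. ]), array([296.1, 162.4]), array([281.7, 160.8])]
0 [array([299.2, 238.8]), array([308.3, 249.4])] [array([295.7, 159.9]), array([296.1, 161.2]), array([281.7, 159.7])]
0.003 [array([298.4, 239.6]), array([307.4, 250.1])] [array([295.7, 158.8]), array([296.1, 160.1]), array([281.7, 158.6])]
corners [array([306.8, 237. ]), array([306.3, 229.7])] [array([295.6, 171.6]), array([294.8, 169.3])]
corners [array([293.8, 246.3]), array([292.9, 239.3])] [array([297.4, 155.7]), array([296.6, 152.9])]
```

View pics/p2.png

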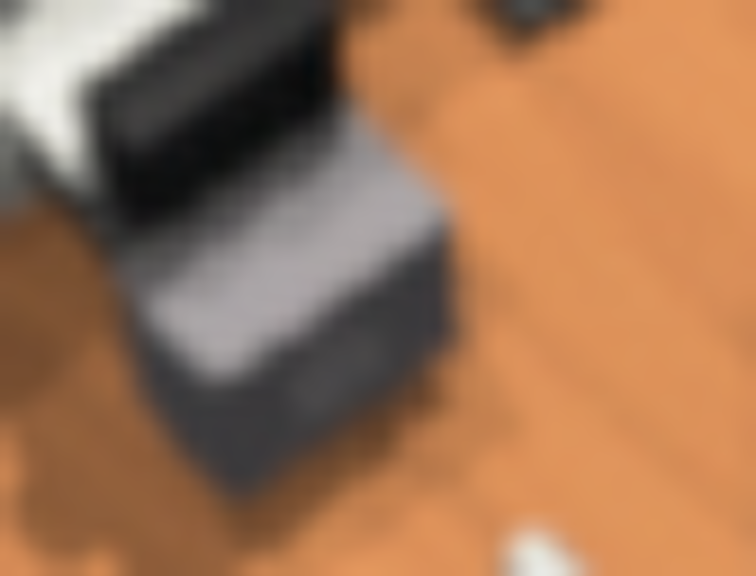

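The zoom shows the recess as a lighter patch at (345,370) on the dark face. That is raw pixel (299.2, 238.5), which matches x=0 of the updated hopper frame. The pin tip sits about 4 mm to -x, so I shift +5 mm and advance.

Request:
{"api": "jog_arm", "payload": {
  "motion": [0, 0.06, -0.03, 0, 0, 0, 0.2, 0, 0.06, -0.03, 0, 0, 0, 0.2, -0.15, 0.06, -0.03, 0, 0, 0, 0.2, -0.3, 0.06, -0.03, 0, 0, 0, 0.2, -0.44, 0.06, -0.03, 0, 0, 0, 0.2, -0.44, 0.06, -0.03, 0, 0, 0, 0.2]
}}

```text
time: 18.65
tcp_pos: [0.5982, 0.3133, 0.0305]
tool_rot: [-3.141, 0.001, 1.455]
wrist_force: [0.3, 0.1, -1.4]
width: 0.299
grasp_force: 59.5
```

Request:
{"api": "jog_arm", "payload": {
  "motion": [-0.03, 0, 0, 0, 0, 0, 0.2, -0.06, 0, 0, 0, 0, 0, 0.2, -0.1, 0, 0, 0, 0, 0, 0.2, -0.1, 0, 0, 0, 0, 0, 0.2]
}}

```text
time: 19.05
tcp_pos: [0.5977, 0.3084, 0.0309]
tool_rot: [3.141, -0.002, 1.457]
wrist_force: [0.1, 5.1, -1.5]
width: 0.301
grasp_force: 59.5
```

```bash
python3 - <<'E'
from h import *
s=observe();p=s['tcp_pos'][:2]-HC;c,n=np.cos(HY),np.sin(HY); print('hop frame',c*p[0]+n*p[1],-n*p[0]+c*p[1]-.1606,s['tcp_pos'][2]+.0087,s['wrist_force'],s['tool_rot'])
E
```

```text
hop frame 0.002180781328440958 0.10346848720922477 0.03964210158313432 [ 0.0728742   5.13936984 -1.54046561] [ 3.14092539e+00 -1.92996040e-03  1.45728256e+00]
```

The pin touched the face because it is about 4.5 mm high and 2 mm off in x. I back off, correct, and retry with settling rows.

Request:
{"api": "jog_arm", "payload": {
  "motion": [0.1, 0, 0, 0, 0, 0, 0.2, 0.1, -0.025, 0.055, 0, 0, 0, 0.2, 0.1, -0.025, 0.055, 0, 0, 0, 0.2, 0.1, -0.025, 0.055, 0, 0, 0, 0.2, 0.1, -0.025, 0.055, 0, 0, 0, 0.2]
}}

```text
time: 19.55
tcp_pos: [0.5963, 0.3155, 0.0261]
tool_rot: [-3.141, 0.0, 1.457]
wrist_force: [-0.3, -0.3, -2.4]
width: 0.304
grasp_force: 59.5
```

```bash
cat > hf.py <<'E'
from h import *
s=observe();p=s['tcp_pos'][:2]-HC;c,n=np.cos(HY),np.sin(HY); print('hop frame',c*p[0]+n*p[1],-n*p[0]+c*p[1]-.1606,s['tcp_pos'][2]+.0087,s['wrist_force'],s['tool_rot'])
E
python3 hf.py
```

```text
hop frame 6.0499340140032776e-05 0.11032510604491921 0.034767507918002295 [-0.28978594 -0.295399   -2.4425694 ] [-3.14141955e+00  3.45498905e-04  1.45732673e+00]
```

Centred (x≈0, z≈0.0348). Advance 14 mm.

Request:
{"api": "jog_arm", "payload": {
  "motion": [-0.05, 0, 0, 0, 0, 0, 0.2, -0.1, 0, 0, 0, 0, 0, 0.2, -0.15, 0, 0, 0, 0, 0, 0.2, -0.2, 0, 0, 0, 0, 0, 0.2, -0.2, 0, 0, 0, 0, 0, 0.2]
}}

```text
time: 20.05
tcp_pos: [0.5947, 0.2995, 0.0264]
tool_rot: [3.141, -0.001, 1.457]
wrist_force: [-1.2, 0.2, -2.1]
width: 0.299
grasp_force: 59.5
```

```bash
python3 hf.py
```

```text
hop frame 0.0002557730386974176 0.09429357175867079 0.035088482775864974 [-1.19792634  0.21695849 -2.06265504] [ 3.14134767e+00 -7.41195089e-04  1.45650820e+00]
```

Request:
{"api": "jog_arm", "payload": {
  "motion": [-0.1, 0, 0, 0, 0, 0, 0.2, -0.2, 0, 0, 0, 0, 0, 0.2, -0.3, 0, 0, 0, 0, 0, 0.2, -0.4, 0, 0, 0, 0, 0, 0.2, -0.5, 0, 0, 0, 0, 0, 0.2]
}}

```text
time: 20.55
tcp_pos: [0.5905, 0.2618, 0.027]
tool_rot: [3.14, -0.004, 1.457]
wrist_force: [0.6, 8.8, -1.9]
width: 0.298
grasp_force: 59.5
```

```bash
python3 hf.py
```

```text
hop frame 0.00031857677805693235 0.056378592105306935 0.03567404865784782 [ 0.58851325  8.79555175 -1.92478168] [ 3.13998956 -0.00441361  1.45710877]
```

Request:
{"api": "jog_arm", "payload": {
  "motion": [-0.1, 0, 0, 0, 0, 0, 0.2, -0.2, 0, 0, 0, 0, 0, 0.2, -0.3, 0, 0, 0, 0, 0, 0.2, -0.4, 0, 0, 0, 0, 0, 0.2, -0.5, 0, 0, 0, 0, 0, 0.2, -0.6, 0, 0, 0, 0, 0, 0.2, -0.7, 0, 0, 0, 0, 0, 0.2, -0.8, 0, 0, 0, 0, 0, 0.2, -0.88, 0, 0, 0, 0, 0, 0.2, -0.88, 0, 0, 0, 0, 0, 0.2]
}}

```text
time: 21.55
tcp_pos: [0.5823, 0.1909, 0.0266]
tool_rot: [3.141, -0.003, 1.456]
wrist_force: [0.8, 5.3, -2.5]
width: 0.299
grasp_force: 59.5
```

```bash
python3 hf.py
```

```text
hop frame 0.00018324822337197066 -0.015051252321908654 0.03531253775886126 [ 0.81042564  5.31713146 -2.49900242] [ 3.14078329e+00 -2.85391253e-03  1.45647691e+00]
```

Request:
{"api": "jog_arm", "payload": {
  "motion": [-0.04, 0, 0, 0, 0, 0, 0.2, -0.07, 0, 0, 0, 0, 0, 0.2, -0.07, 0, 0, 0, 0, 0, 0.2, -0.07, 0, 0, 0, 0, 0, 0.2]
}}

```text
time: 21.95
tcp_pos: [0.5824, 0.1902, 0.0275]
tool_rot: [3.139, -0.011, 1.456]
wrist_force: [2.4, 21.8, -4.6]
width: 0.3
grasp_force: 59.6
```

```bash
python3 hf.py
```

```text
hop frame 0.00039149078287718103 -0.01567870877335667 0.03622127627579581 [ 2.43452776 21.81634196 -4.62863604] [ 3.1387127  -0.01078866  1.45623475]
```

The tray is fully out: it stopped at 22 N with the tip at y=-15.7 mm. I withdraw the pin straight and return the tool to the mat.

Request:
{"api": "jog_arm", "payload": {
  "motion": [0.2, 0, 0, 0, 0, 0, 0.2, 0.4, 0, 0, 0, 0, 0, 0.2, 0.7, 0, 0, 0, 0, 0, 0.2, 1, 0, 0, 0, 0, 0, 0.2, 1, 0, 0, 0, 0, 0, 0.2]
}}

```text
time: 22.45
tcp_pos: [0.5904, 0.2664, 0.0262]
tool_rot: [3.141, -0.0, 1.46]
wrist_force: [-0.2, 1.0, -2.8]
width: 0.3
grasp_force: 59.9
```

Request:
{"api": "jog_arm", "payload": {
  "motion": [0.3, 0, 0, 0, 0, 0, 0.2, 0.6, 0, 0, 0, 0, 0, 0.2, 1, 0, 0, 0, 0, 0, 0.2, 1, 0, -0.3, 0, 0, 0, 0.2, 1, 0, -0.3, 0, 0, 0, 0.2]
}}

```text
time: 22.95
tcp_pos: [0.6017, 0.3443, 0.053]
tool_rot: [3.137, -0.001, 1.458]
wrist_force: [1.6, 0.6, -0.6]
width: 0.302
grasp_force: 59.9
```

Request:
{"api": "jog_arm", "payload": {
  "motion": [-0.1, -0.5, 0, 0, 0, 0, 0.2, -0.1, -1, 0, 0, 0, 0, 0.2, -0.1, -1, 0, 0, 0, 0, 0.2]
}}

```text
time: 23.25
tcp_pos: [0.5124, 0.3431, 0.047]
tool_rot: [-3.133, 0.004, 1.459]
wrist_force: [0.2, 0.1, -2.0]
width: 0.3
grasp_force: 59.9
```

Request:
{"api": "jog_arm", "payload": {
  "motion": [-0.1, -0.5, 0, 0, 0, 0, 0.2, -0.1, -1, 0, 0, 0, 0, 0.2, -0.1, -1, 0, 0, 0, 0, 0.2]
}}

```text
time: 23.55
tcp_pos: [0.4334, 0.3444, 0.048]
tool_rot: [-3.136, 0.003, 1.459]
wrist_force: [0.3, 0.4, -2.1]
width: 0.299
grasp_force: 59.9
```

```bash
python3 - <<'E'
from h import *
go(.4185,.3066,.0095,np.radians(111.3)); print(observe()['tcp_pos'])
E
```

```text
shift units [-0.488 -0.13   0.484] turn units [-0.004  0.001 -0.322]
[0.4334284  0.34435021 0.04804454]
```

Request:
{"api": "jog_arm", "payload": {
  "motion": [-0.49, -0.13, 0, 0, 0, -0.322, 0.2, -0.49, -0.13, 0, 0, 0, -0.322, 0.2, -0.49, -0.13, 0, 0, 0, -0.322, 0.2, -0.49, -0.13, 0, 0, 0, -0.322, 0.2, -0.49, -0.13, 0.3, 0, 0, -0.322, 0.2, -0.49, -0.13, 0.3, 0, 0, -0.322, 0.2, -0.49, -0.13, 0.3, 0, 0, -0.322, 0.2]
}}

```text
time: 24.25
tcp_pos: [0.4243, 0.3073, 0.026]
tool_rot: [-3.141, 0.0, 1.939]
wrist_force: [-0.2, 0.2, -2.0]
width: 0.299
grasp_force: 59.9
```

```bash
python3 - <<'E'
from h import *
go(.4185,.3066,.0090,np.radians(111.3)); print(observe()['tcp_pos'])
E
```

```text
shift units [ 0.018 -0.07   0.213] turn units [-0.001  0.    -0.002]
[0.42429628 0.30726193 0.0260077 ]
```

Request:
{"api": "jog_arm", "payload": {
  "motion": [0, 0, 0.1, 0, 0, 0, 0.2, 0, 0, 0.21, 0, 0, 0, 0.2, 0, 0, 0.21, 0, 0, 0, 0.2, 0, 0, 0.21, 0, 0, 0, 0.2]
}}

```text
time: 24.65
tcp_pos: [0.4238, 0.3079, 0.0093]
tool_rot: [-3.141, 0.0, 1.94]
wrist_force: [-0.5, 0.6, -2.0]
width: 0.3
grasp_force: 59.9
```

Request:
{"api": "jog_arm", "payload": {
  "motion": [0, 0, 0, 0, 0, 0, 0.6, 0, 0, 0, 0, 0, 0, 1, 0, 0, 0, 0, 0, 0, 1, 0, 0, 0, 0, 0, 0, 1, 0, 0, -0.3, 0, 0, 0, 1, 0, 0, -0.8, 0, 0, 0, 1, 0, 0, -1, 0, 0, 0, 1]
}}

```text
time: 25.35
tcp_pos: [0.4259, 0.3088, 0.0929]
tool_rot: [3.136, -0.0, 1.94]
wrist_force: [0.5, 0.1, -1.3]
width: 0.887
grasp_force: 0.0
```

```bash
python3 - <<'E'
from h import *
go(*hop(0,-.02,.20),np.radians(-6.5)); print(observe()['tcp_pos'],observe()['qpos'])
E
```

```text
shift units [-3.912  0.334 -1.337] turn units [ 0.002 -0.004  1.369]
[0.42588216 0.30879726 0.09294752] [3.97398687e-01 1.58752914e-01 1.85105642e+00 2.61099786e-05
 1.12658899e+00 2.78086375e-02]
```

Request:
{"api": "jog_arm", "payload": {
  "motion": [0, 0, -1, 0, 0, 1, 1, -0.5, 0, -1, 0, 0, 1, 1, -1, 0, -1, 0, 0, 1, 1, -1, 0, -1, 0, 0, 1, 1, -1, 0, -1, 0, 0, 1, 1, -1, 0, -1, 0, 0, 1, 1, -1, 0, -1, 0, 0, 1, 1, -1, 0, -1, 0, 0, 1, 1, -1, 0, -1, 0, 0, 1, 1, -1, 0, -1, 0, 0, 1, 1, -1, 0, -1, 0, 0, 1, 1]
}}

```text
time: 26.45
tcp_pos: [0.4528, 0.2333, 0.1695]
tool_rot: [3.142, -0.0, 0.44]
wrist_force: [1.1, 0.2, -0.8]
width: 1.002
grasp_force: 0.0
```

Request:
{"api": "jog_arm", "payload": {
  "motion": [0, 1, -0.5, 0, 0, 0.369, 1, 0, 1, -0.5, 0, 0, 0.369, 1, 0, 1, -0.5, 0, 0, 0.369, 1, 0, 1, -0.5, 0, 0, 0.369, 1, 0, 1, -0.5, 0, 0, 0.369, 1]
}}

```text
time: 26.95
tcp_pos: [0.4871, 0.1607, 0.2095]
tool_rot: [-3.142, -0.0, -0.111]
wrist_force: [-0.2, -0.5, 0.1]
width: 1.001
grasp_force: 0.0
```

```bash
python3 - <<'E'
from h import *
go(*hop(-.02,-.105,.21),np.radians(-6.5)); print(observe()['tcp_pos'],observe()['qpos'])
E
```

```text
shift units [ 0.88   2.624 -0.006] turn units [-0.    -0.     0.002]
[0.4870926  0.16068614 0.20952489] [8.26871855e-02 1.53517452e-04 1.77505365e+00 2.12427485e-05
 1.36622736e+00 1.76421447e+00]
```

Request:
{"api": "jog_arm", "payload": {
  "motion": [0, 0.5, 0, 0, 0, 0, 1, 0, 1, 0, 0, 0, 0, 1]
}}

```text
time: 27.15
tcp_pos: [0.4775, 0.0814, 0.2092]
tool_rot: [3.142, 0.0, -0.104]
wrist_force: [0.8, -0.7, -1.5]
width: 1.003
grasp_force: 0.0
```

Request:
{"api": "jog_arm", "payload": {
  "motion": [0, 0.5, 0, 0, 0, 0, 1, 0, 1, 0, 0, 0, 0, 1]
}}

```text
time: 27.35
tcp_pos: [0.4684, 0.001, 0.2093]
tool_rot: [3.142, -0.0, -0.107]
wrist_force: [0.0, -0.3, 0.4]
width: 1.002
grasp_force: 0.0
```

Request:
{"api": "jog_arm", "payload": {
  "motion": [0, 0.5, 0, 0, 0, 0, 1, 0, 0.6, 0, 0, 0, 0, 1, 0, 0.6, 0, 0, 0, 0, 1, 0, 0.6, 0, 0, 0, 0, 1]
}}

```text
time: 27.75
tcp_pos: [0.4635, -0.0447, 0.2093]
tool_rot: [-3.141, 0.0, -0.111]
wrist_force: [-0.4, 1.3, -0.1]
width: 1.004
grasp_force: 0.0
```

```bash
python3 - <<'E'
from h import *
s=observe();print(s['tcp_pos'])
c=snapw('w8.png');hsv=cv2.cvtColor(c['frame'],cv2.COLOR_BGR2HSV)
H,S,V=[hsv[...,i].astype(int) for i in range(3)]
m=((H>14)&(H<34)&(S>120)&(V>60))
# restrict to region projecting into tray
v,u=np.where(m); P=np.array([pt(c,a,b,.054) for a,b in zip(u,v)]); q=P[:,:2]-HC; co,n=np.cos(HY),np.sin(HY)
X=co*q[:,0]+n*q[:,1];Y=-n*q[:,0]+co*q[:,1]
k=np.zeros(m.shape,np.uint8); ok=(abs(X)<.1)&(abs(Y+.105)<.05); k[v[ok],u[ok]]=1
cs=cv2.findContours(k,0,2)[0]
for q in cs:
    if cv2.contourArea(q)<150: continue
    A=np.array([pt(c,a,b,.054)[:2] for a,b in q[:,0]],np.float32); p=A-HC
    B=np.stack([co*p[:,0]+n*p[:,1],-n*p[:,0]+co*p[:,1]],1).astype(np.float32)*1000
    print(cv2.minAreaRect(B),cv2.contourArea(q),B.min(0).round(),B.max(0).round())
f=c['frame'].copy()
for p in [(-.094,-.151,.034),(.094,-.151,.034),(.094,-.059,.034),(-.094,-.059,.034)]:
    cv2.circle(f,tuple(proj(c,hop(*p)).round().astype(int)),2,(0,0,255),-1)
cv2.imwrite('pics/w8.png',f)
E
```

```text
[ 0.46350219 -0.04472865  0.20928249]
((-67.36184692382812, -98.96979522705078), (34.27846145629883, 60.80616760253906), 0.1540539562702179) 833.5 [ -84. -129.] [-50. -69.]
((-23.9042911529541, -99.90177917480469), (31.554290771484375, 61.58995056152344), 0.0702761560678482) 1159.0 [ -40. -131.] [ -8. -69.]
((61.017818450927734, -99.4749755859375), (61.720096588134766, 38.28583908081055), 89.84683227539062) 1450.5 [  42. -130.] [ 80. -69.]
```

View pics/w8.png

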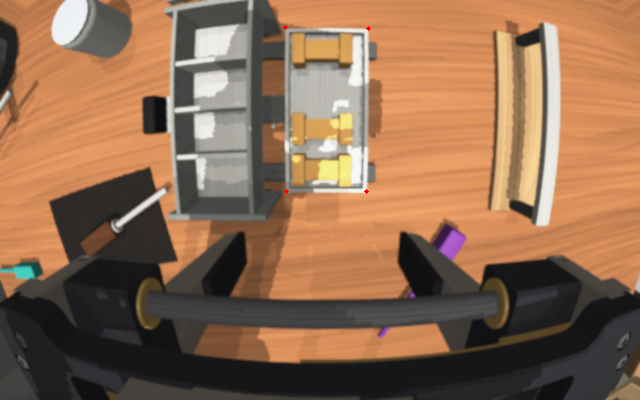

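The wrist view shows the tray fully out, with red dots on its corners. The blanks lie flat at (322,50), (322,128) and (322,170), the tool is on the mat at (115,225), and the rail is at (548,125). Blanks in the hopper frame: x = -67, -24 and +63, y ≈ -99.5 mm. Now I refine the rail by mask.

```bash
python3 - <<'E'
from h import *
c=load('wrist'); hsv=cv2.cvtColor(c['frame'],cv2.COLOR_BGR2HSV)
H,S,V=[hsv[...,i].astype(int) for i in range(3)]
co,n=np.cos(HY),np.sin(HY)
def H_(P): q=P[:,:2]-HC; return np.stack([co*q[:,0]+n*q[:,1],-n*q[:,0]+co*q[:,1]],1)
k=((S<40)&(V>150)).astype(np.uint8); k[:, :525]=0;k[:,565:]=0;k[:15]=0;k[235:]=0
l=cv2.connectedComponentsWithStats(k); i=1+np.argmax(l[2][1:,4]); v,u=np.where(l[1]==i)
B=H_(np.array([pt(c,a,b,.08) for a,b in zip(u,v)])).astype(np.float32)*1000
print('rail wrist',cv2.minAreaRect(B),B.min(0),B.max(0))
c=load('top'); hsv=cv2.cvtColor(c['frame'],cv2.COLOR_BGR2HSV)
c=camera('top'); hsv=cv2.cvtColor(c['frame'],cv2.COLOR_BGR2HSV); H,S,V=[hsv[...,i].astype(int) for i in range(3)]
k=((S<70)&(V>190)).astype(np.uint8); k[:, :462]=0;k[:,500:]=0;k[:120]=0;k[235:]=0
l=cv2.connectedComponentsWithStats(k); i=1+np.argmax(l[2][1:,4]); v,u=np.where(l[1]==i)
B=H_(np.array([pt(c,a,b,.08) for a,b in zip(u,v)])).astype(np.float32)*1000
print('rail top',cv2.minAreaRect(B),B.mean(0))
go(*hop(-.067,-.102,.12),np.radians(-6.5)); go(*hop(-.067,-.102,.039))
E
```

```text
rail wrist ((1.022491455078125, -370.3607482910156), (21.89505386352539, 246.1893768310547), 89.88970184326172) [-122.09106 -381.1899 ] [ 124.10918 -359.24878]
rail top ((0.3433380126953125, -372.8607177734375), (23.6815242767334, 251.27810668945312), 89.99073791503906) [  -1.3100675 -372.75018  ]
shift units [0.301 0.006 1.116] turn units [-0.     0.     0.002]
shift units [0.302 0.006 2.129]
```

Request:
{"api": "jog_arm", "payload": {
  "motion": [0.3, 0, 0.5, 0, 0, 0, 0.82, 0.3, 0, 1, 0, 0, 0, 0.82, 0.3, 0, 1, 0, 0, 0, 0.82, 0.3, 0, 1, 0, 0, 0, 0.82]
}}

```text
time: 28.25
tcp_pos: [0.487, -0.0474, 0.1296]
tool_rot: [-3.141, 0.001, -0.111]
wrist_force: [-0.2, 0.7, 0.4]
width: 0.822
grasp_force: 0.0
```

Request:
{"api": "jog_arm", "payload": {
  "motion": [0, 0, 0.2, 0, 0, 0, 0.82, 0, 0, 0.4, 0, 0, 0, 0.82, 0, 0, 0.5, 0, 0, 0, 0.82, 0, 0, 0.5, 0, 0, 0, 0.82]
}}

```text
time: 28.65
tcp_pos: [0.4877, -0.0483, 0.0903]
tool_rot: [3.141, -0.001, -0.113]
wrist_force: [0.5, -0.3, -0.9]
width: 0.819
grasp_force: 0.0
```

```bash
python3 - <<'E'
from h import *
go(*hop(-.067,-.102,.039),np.radians(-6.5));print(observe()['width'])
E
```

```text
shift units [-0.004 -0.01   0.641] turn units [ 0.    -0.001  0.001]
0.8190700168090647
```

Request:
{"api": "jog_arm", "payload": {
  "motion": [0, -0.01, 0.2, 0, 0, 0, 0.82, 0, -0.01, 0.4, 0, 0, 0, 0.82, 0, -0.01, 0.63, 0, 0, 0, 0.82, 0, -0.01, 0.63, 0, 0, 0, 0.82]
}}

```text
time: 29.05
tcp_pos: [0.4866, -0.0473, 0.0385]
tool_rot: [-3.141, 0.002, -0.113]
wrist_force: [-0.2, -0.0, 0.6]
width: 0.821
grasp_force: 0.0
```

Request:
{"api": "jog_arm", "payload": {
  "motion": [0, 0, 0, 0, 0, 0, 0.6, 0, 0, 0, 0, 0, 0, 0.6, 0, 0, 0, 0, 0, 0, 0.6, 0, 0, 0, 0, 0, 0, 0.6, 0, 0, 0, 0, 0, 0, 0.6, 0, 0, 0, 0, 0, 0, 0.6],
  "force": 50
}}

```text
time: 29.65
tcp_pos: [0.4887, -0.0478, 0.0407]
tool_rot: [3.141, -0.003, -0.113]
wrist_force: [-0.5, 1.2, 7.0]
width: 0.691
grasp_force: 50.0
```

Request:
{"api": "jog_arm", "payload": {
  "motion": [0, 0, -0.2, 0, 0, 0, 0.6, 0, 0, -0.6, 0, 0, 0, 0.6, 0, 0, -1, 0, 0, 0, 0.6, 0, 0, -1, 0, 0, 0, 0.6, 0, 0, -1, 0, 0, 0, 0.6]
}}

```text
time: 30.15
tcp_pos: [0.4872, -0.0476, 0.1185]
tool_rot: [3.141, -0.0, -0.113]
wrist_force: [-0.1, 1.8, -4.5]
width: 0.689
grasp_force: 50.0
```

Request:
{"api": "jog_arm", "payload": {
  "motion": [0, 0.3, 0, 0, 0, 0, 0.6, 0, 0.6, -0.1, 0, 0, 0, 0.6, 0, 1, -0.1, 0, 0, 0, 0.6]
}}

```text
time: 30.45
tcp_pos: [0.4771, -0.1266, 0.1249]
tool_rot: [-3.14, 0.003, -0.112]
wrist_force: [0.3, 0.1, -3.8]
width: 0.691
grasp_force: 50.0
```

Request:
{"api": "jog_arm", "payload": {
  "motion": [0, 0.3, 0, 0, 0, 0, 0.6, 0, 0.6, 0, 0, 0, 0, 0.6, 0, 1, 0, 0, 0, 0, 0.6]
}}

```text
time: 30.75
tcp_pos: [0.4674, -0.2058, 0.1238]
tool_rot: [-3.138, 0.005, -0.112]
wrist_force: [0.1, 0.9, -4.7]
width: 0.69
grasp_force: 50.0
```

Request:
{"api": "jog_arm", "payload": {
  "motion": [0, 0.3, 0, 0, 0, 0, 0.6, 0, 0.6, 0, 0, 0, 0, 0.6, 0, 1, 0, 0, 0, 0, 0.6]
}}

```text
time: 31.05
tcp_pos: [0.4586, -0.285, 0.1236]
tool_rot: [-3.138, 0.005, -0.113]
wrist_force: [0.6, -0.2, -4.2]
width: 0.691
grasp_force: 50.0
```

```bash
python3 - <<'E'
from h import *
go(*hop(-.067,-.3715,.0955),np.radians(-6.5));s=observe();print(s['width'],s['grasp_force'],s['wrist_force'],s['tcp_pos'])
E
```

```text
shift units [0.024 0.379 0.35 ] turn units [-0.003  0.003  0.001]
0.6913197499783408 49.99900281429291 [ 0.58549156 -0.18144259 -4.200062  ] [ 0.45855913 -0.28499597  0.1236013 ]
```

Request:
{"api": "jog_arm", "payload": {
  "motion": [0.02, 0.3, 0, 0, 0, 0, 0.6, 0.02, 0.38, 0, 0, 0, 0, 0.6, 0.02, 0.38, 0.1, 0, 0, 0, 0.6, 0.02, 0.38, 0.2, 0, 0, 0, 0.6, 0.02, 0.38, 0.3, 0, 0, 0, 0.6, 0.02, 0.38, 0.34, 0, 0, 0, 0.6, 0.02, 0.38, 0.34, 0, 0, 0, 0.6, 0.02, 0.38, 0.34, 0, 0, 0, 0.6]
}}

```text
time: 31.85
tcp_pos: [0.4587, -0.3162, 0.0999]
tool_rot: [3.141, -0.0, -0.113]
wrist_force: [-0.3, -0.1, -4.2]
width: 0.69
grasp_force: 50.0
```

```bash
python3 - <<'E'
from h import *
go(*hop(-.067,-.3715,.0947),np.radians(-6.5));s=observe();print(s['width'],s['grasp_force'],s['wrist_force'],s['tcp_pos'])
E
```

```text
shift units [-0.022 -0.01   0.066] turn units [ 0.    -0.     0.001]
0.6904213215293445 49.99821424484253 [-0.33048781 -0.07934212 -4.19163886] [ 0.45867446 -0.31620297  0.09994577]
```

Request:
{"api": "jog_arm", "payload": {
  "motion": [0, 0, 0.03, 0, 0, 0, 0.6, 0, 0, 0.06, 0, 0, 0, 0.6, 0, 0, 0.06, 0, 0, 0, 0.6]
}}

```text
time: 32.15
tcp_pos: [0.4584, -0.3165, 0.0949]
tool_rot: [-3.142, 0.0, -0.113]
wrist_force: [-0.0, 0.0, -4.4]
width: 0.695
grasp_force: 50.0
```

Request:
{"api": "jog_arm", "payload": {
  "motion": [0, 0, 0.02, 0, 0, 0, 0.6, 0, 0, 0.04, 0, 0, 0, 0.6, 0, 0, 0.04, 0, 0, 0, 0.6]
}}

```text
time: 32.45
tcp_pos: [0.4587, -0.3166, 0.0947]
tool_rot: [3.142, 0.0, -0.113]
wrist_force: [-6.8, 6.6, 15.2]
width: 0.686
grasp_force: 50.0
```

Contact felt, so I release, rise, and return over the second blank.

Request:
{"api": "jog_arm", "payload": {
  "motion": [0, 0, -0.02, 0, 0, 0, 0.6, 0, 0, -0.02, 0, 0, 0, 0.75, 0, 0, -0.02, 0, 0, 0, 0.82, 0, 0, -0.02, 0, 0, 0, 0.82, 0, 0, -0.02, 0, 0, 0, 0.82, 0, 0, -0.4, 0, 0, 0, 0.82, 0, 0, -0.8, 0, 0, 0, 0.82, 0, 0, -1, 0, 0, 0, 0.82]
}}

```text
time: 33.25
tcp_pos: [0.4595, -0.3175, 0.1748]
tool_rot: [3.139, -0.003, -0.113]
wrist_force: [0.6, -0.4, -0.2]
width: 0.818
grasp_force: 0.0
```

Request:
{"api": "jog_arm", "payload": {
  "motion": [0.3, -0.5, 0, 0, 0, 0, 0.82, 0.53, -1, 0, 0, 0, 0, 0.82, 0.53, -1, 0, 0, 0, 0, 0.82]
}}

```text
time: 33.55
tcp_pos: [0.5116, -0.238, 0.1719]
tool_rot: [-3.14, -0.001, -0.108]
wrist_force: [-0.5, 0.1, 0.1]
width: 0.819
grasp_force: 0.0
```

Request:
{"api": "jog_arm", "payload": {
  "motion": [0, -0.5, 0, 0, 0, 0, 0.82, 0, -1, 0, 0, 0, 0, 0.82]
}}

```text
time: 33.75
tcp_pos: [0.5185, -0.1623, 0.1716]
tool_rot: [3.141, 0.0, -0.115]
wrist_force: [0.6, 0.1, -1.1]
width: 0.816
grasp_force: 0.0
```

Request:
{"api": "jog_arm", "payload": {
  "motion": [0, -0.5, 0, 0, 0, 0, 0.82, 0, -1, 0, 0, 0, 0, 0.82, 0, -1, 0, 0, 0, 0, 0.82]
}}

```text
time: 34.05
tcp_pos: [0.5276, -0.0794, 0.1716]
tool_rot: [-3.14, 0.001, -0.109]
wrist_force: [0.4, -1.2, 0.6]
width: 0.817
grasp_force: 0.0
```

```bash
cat > look.py <<'E'
from h import *
co,n=np.cos(HY),np.sin(HY)
def look(z,yc,hw,hx=.13,verbose=True):
    c=snapw(); hsv=cv2.cvtColor(c['frame'],cv2.COLOR_BGR2HSV); H,S,V=[hsv[...,i].astype(int) for i in range(3)]
    m=((H>14)&(H<34)&(S>120)&(V>60)); v,u=np.where(m); P=np.array([pt(c,a,b,z)[:2] for a,b in zip(u,v)])-HC
    X=co*P[:,0]+n*P[:,1];Y=-n*P[:,0]+co*P[:,1]; k=np.zeros(m.shape,np.uint8); ok=(abs(X)<hx)&(abs(Y-yc)<hw); k[v[ok],u[ok]]=1
    for q in cv2.findContours(k,0,2)[0]:
        if cv2.contourArea(q)<150: continue
        p=np.array([pt(c,a,b,z)[:2] for a,b in q[:,0]])-HC; B=np.stack([co*p[:,0]+n*p[:,1],-n*p[:,0]+co*p[:,1]],1).astype(np.float32)*1000
        r=cv2.minAreaRect(B); print('blank ctr',np.round(r[0],1),'size',np.round(r[1],1),'ang',round(r[2],1),B.min(0).round(),B.max(0).round())
E
python3 - <<'E'
from look import *
look(.054,-.105,.05)
go(*hop(-.024,-.102,.039),np.radians(-6.5));print(observe()['tcp_pos'])
c=camera('top'); hsv=cv2.cvtColor(c['frame'],cv2.COLOR_BGR2HSV); H,S,V=[hsv[...,i].astype(int) for i in range(3)]
m=((H>20)&(H<34)&(S>90)&(V>100)).astype(np.uint8)
l=cv2.connectedComponentsWithStats(m)
for s_,ce in zip(l[2],l[3]):
    if 60<s_[4]<600 and ce[0]>400:
        P=pt(c,*ce,.105)[:2]-HC; print('top',s_,co*P[0]+n*P[1],-n*P[0]+co*P[1])
E
```

```text
blank ctr [-20.7 -99.8] size [35.5 61.7] ang 0.4 [ -39. -131.] [ -3. -69.]
blank ctr [  63.8 -100. ] size [62.  32.3] ang 89.8 [  48. -131.] [ 80. -69.]
shift units [-0.007 -0.368  1.658] turn units [0.    0.    0.002]
[ 0.52758348 -0.08162646  0.1716579 ]
top [467 195  27  16 282] -0.0677494352061914 -0.37122419633738174
```

Blank 1 sits on the rail (top view, centre within 1 mm). Now blank 2.

Request:
{"api": "jog_arm", "payload": {
  "motion": [0, -0.37, 0.2, 0, 0, 0, 0.82, 0, -0.37, 0.6, 0, 0, 0, 0.82, 0, -0.37, 1, 0, 0, 0, 0.82, 0, -0.37, 1, 0, 0, 0, 0.82, 0, -0.37, 1, 0, 0, 0, 0.82]
}}

```text
time: 34.65
tcp_pos: [0.5309, -0.0547, 0.092]
tool_rot: [3.141, 0.001, -0.115]
wrist_force: [0.2, 0.4, -0.5]
width: 0.82
grasp_force: 0.0
```

```bash
python3 - <<'E'
from look import *
go(*hop(-.022,-.102,.039),np.radians(-6.5));s=observe();print(s['width'],s['wrist_force'])
E
```

```text
shift units [ 0.013 -0.028  0.663] turn units [ 0.     0.001 -0.001]
0.8202209863777478 [ 0.19417404  0.3859203  -0.49818785]
```

Request:
{"api": "jog_arm", "payload": {
  "motion": [0.01, -0.02, 0.2, 0, 0, 0, 0.82, 0.01, -0.02, 0.4, 0, 0, 0, 0.82, 0.01, -0.02, 0.65, 0, 0, 0, 0.82, 0.01, -0.02, 0.65, 0, 0, 0, 0.82, 0.01, -0.02, 0.65, 0, 0, 0, 0.82, 0.01, -0.02, 0.65, 0, 0, 0, 0.6, 0.01, -0.02, 0.65, 0, 0, 0, 0.6, 0.01, -0.02, 0.65, 0, 0, 0, 0.6, 0.01, -0.02, 0.65, 0, 0, 0, 0.6, 0.01, -0.02, 0.65, 0, 0, 0, 0.6, 0.01, -0.02, 0.65, 0, 0, 0, 0.6],
  "force": 50
}}

```text
time: 35.75
tcp_pos: [0.5354, -0.0526, 0.044]
tool_rot: [-3.141, -0.007, -0.115]
wrist_force: [0.3, 4.4, 9.2]
width: 0.692
grasp_force: 50.0
```

Request:
{"api": "jog_arm", "payload": {
  "motion": [0, 0, -0.2, 0, 0, 0, 0.6, 0, 0, -0.6, 0, 0, 0, 0.6, 0, 0, -1, 0, 0, 0, 0.6, 0, 0, -1, 0, 0, 0, 0.6, 0, 0, -1, 0, 0, 0, 0.6]
}}

```text
time: 36.25
tcp_pos: [0.5325, -0.0526, 0.1204]
tool_rot: [3.141, -0.002, -0.114]
wrist_force: [-0.1, -0.4, -6.7]
width: 0.689
grasp_force: 50.0
```

Request:
{"api": "jog_arm", "payload": {
  "motion": [0.1, 0.3, 0, 0, 0, 0, 0.6, 0.2, 0.6, -0.1, 0, 0, 0, 0.6, 0.2, 1, -0.1, 0, 0, 0, 0.6]
}}

```text
time: 36.55
tcp_pos: [0.5386, -0.1333, 0.1262]
tool_rot: [-3.141, 0.002, -0.112]
wrist_force: [0.1, 0.5, -4.4]
width: 0.684
grasp_force: 50.0
```

Request:
{"api": "jog_arm", "payload": {
  "motion": [0, 0.3, 0, 0, 0, 0, 0.6, 0, 0.6, 0, 0, 0, 0, 0.6, 0, 1, 0, 0, 0, 0, 0.6]
}}

```text
time: 36.85
tcp_pos: [0.5281, -0.2123, 0.1248]
tool_rot: [-3.139, 0.004, -0.113]
wrist_force: [-0.6, 0.6, -4.2]
width: 0.689
grasp_force: 50.0
```

Request:
{"api": "jog_arm", "payload": {
  "motion": [0, 0.3, 0, 0, 0, 0, 0.6, 0, 0.6, 0, 0, 0, 0, 0.6, 0, 1, 0, 0, 0, 0, 0.6]
}}

```text
time: 37.15
tcp_pos: [0.5191, -0.2915, 0.1246]
tool_rot: [-3.138, 0.004, -0.113]
wrist_force: [-0.0, -0.6, -5.0]
width: 0.692
grasp_force: 50.0
```

```bash
python3 - <<'E'
from look import *
go(*hop(-.006,-.3715,.0955),np.radians(-6.5));s=observe();print(s['width'],s['wrist_force'])
E
```

```text
shift units [0.025 0.383 0.363] turn units [-0.002  0.003  0.   ]
0.6921819482295145 [-0.02271695 -0.56174082 -5.04170265]
```

Request:
{"api": "jog_arm", "payload": {
  "motion": [0.02, 0.3, 0, 0, 0, 0, 0.6, 0.02, 0.38, 0, 0, 0, 0, 0.6, 0.02, 0.38, 0.1, 0, 0, 0, 0.6, 0.02, 0.38, 0.2, 0, 0, 0, 0.6, 0.02, 0.38, 0.3, 0, 0, 0, 0.6, 0.02, 0.38, 0.32, 0, 0, 0, 0.6, 0.02, 0.38, 0.32, 0, 0, 0, 0.6, 0.02, 0.38, 0.32, 0, 0, 0, 0.6]
}}

```text
time: 37.95
tcp_pos: [0.5193, -0.3223, 0.1025]
tool_rot: [3.141, -0.0, -0.113]
wrist_force: [-0.1, 0.1, -5.2]
width: 0.689
grasp_force: 50.0
```

Request:
{"api": "jog_arm", "payload": {
  "motion": [0, 0, 0.03, 0, 0, 0, 0.6, 0, 0, 0.05, 0, 0, 0, 0.6, 0, 0, 0.05, 0, 0, 0, 0.6]
}}

```text
time: 38.25
tcp_pos: [0.519, -0.3226, 0.0982]
tool_rot: [3.142, -0.0, -0.113]
wrist_force: [-0.4, 1.0, -5.1]
width: 0.69
grasp_force: 50.0
```

Request:
{"api": "jog_arm", "payload": {
  "motion": [0, 0, 0.02, 0, 0, 0, 0.6, 0, 0, 0.04, 0, 0, 0, 0.6, 0, 0, 0.04, 0, 0, 0, 0.6]
}}

```text
time: 38.55
tcp_pos: [0.5193, -0.3227, 0.098]
tool_rot: [3.141, -0.0, -0.113]
wrist_force: [-5.8, 4.2, 10.8]
width: 0.688
grasp_force: 50.0
```

Request:
{"api": "jog_arm", "payload": {
  "motion": [0, 0, -0.02, 0, 0, 0, 0.6, 0, 0, -0.02, 0, 0, 0, 0.75, 0, 0, -0.02, 0, 0, 0, 0.82, 0, 0, -0.02, 0, 0, 0, 0.82, 0, 0, -0.02, 0, 0, 0, 0.82, 0, 0, -0.4, 0, 0, 0, 0.82, 0, 0, -0.8, 0, 0, 0, 0.82, 0, 0, -1, 0, 0, 0, 0.82]
}}

```text
time: 39.35
tcp_pos: [0.5201, -0.3236, 0.1781]
tool_rot: [3.139, -0.004, -0.113]
wrist_force: [0.9, -0.0, 0.9]
width: 0.82
grasp_force: 0.0
```

Request:
{"api": "jog_arm", "payload": {
  "motion": [0.5, -0.5, 0, 0, 0, 0, 0.82, 0.87, -1, 0, 0, 0, 0, 0.82, 0.87, -1, 0, 0, 0, 0, 0.82]
}}

```text
time: 39.65
tcp_pos: [0.5998, -0.2469, 0.1745]
tool_rot: [-3.14, -0.001, -0.109]
wrist_force: [-1.8, 0.6, 0.4]
width: 0.822
grasp_force: 0.0
```

Request:
{"api": "jog_arm", "payload": {
  "motion": [0, -0.5, 0, 0, 0, 0, 0.82, 0, -1, 0, 0, 0, 0, 0.82]
}}

```text
time: 39.85
tcp_pos: [0.6059, -0.1711, 0.1741]
tool_rot: [-3.142, 0.001, -0.115]
wrist_force: [0.6, 0.5, 0.1]
width: 0.82
grasp_force: 0.0
```

Request:
{"api": "jog_arm", "payload": {
  "motion": [0, -0.5, 0, 0, 0, 0, 0.82, 0, -1, 0, 0, 0, 0, 0.82, 0, -1, 0, 0, 0, 0, 0.82]
}}

```text
time: 40.15
tcp_pos: [0.615, -0.0877, 0.1744]
tool_rot: [-3.14, 0.001, -0.108]
wrist_force: [0.4, -0.4, 0.6]
width: 0.822
grasp_force: 0.0
```

```bash
cat >> look.py <<'E'
def topl():
    c=camera('top'); hsv=cv2.cvtColor(c['frame'],cv2.COLOR_BGR2HSV); H,S,V=[hsv[...,i].astype(int) for i in range(3)]
    m=((H>20)&(H<34)&(S>90)&(V>100)).astype(np.uint8); l=cv2.connectedComponentsWithStats(m)
    for s_,ce in zip(l[2],l[3]):
        if 60<s_[4]<600 and ce[0]>300:
            P=pt(c,*ce,.105)[:2]-HC; print('top',s_,co*P[0]+n*P[1],-n*P[0]+co*P[1])
    return c
E
python3 - <<'E'
from look import *
look(.054,-.105,.05); topl()
go(*hop(.064,-.102,.039),np.radians(-6.5));print(observe()['tcp_pos'])
E
```

```text
blank ctr [ 67.3 -99.2] size [35.7 61.4] ang 0.4 [  49. -130.] [ 85. -69.]
top [460 136   6  30  81] 0.06648383490800758 -0.3141380424940631
top [469 172  26  16 268] -0.009689447459297618 -0.37024119252166005
top [467 195  27  16 279] -0.06776377869243669 -0.37119747412131887
shift units [-0.007 -0.371  1.694] turn units [0.    0.    0.001]
[ 0.61494836 -0.09180992  0.17457287]
```

Blank 2 is on the rail. Blank 3 next.

Request:
{"api": "jog_arm", "payload": {
  "motion": [0.02, -0.37, 0.2, 0, 0, 0, 0.82, 0.02, -0.37, 0.6, 0, 0, 0, 0.82, 0.02, -0.37, 1, 0, 0, 0, 0.82, 0.02, -0.37, 1, 0, 0, 0, 0.82, 0.02, -0.37, 1, 0, 0, 0, 0.82]
}}

```text
time: 40.75
tcp_pos: [0.6199, -0.0641, 0.095]
tool_rot: [3.141, 0.001, -0.115]
wrist_force: [0.8, -0.3, 0.9]
width: 0.817
grasp_force: 0.0
```

```bash
python3 - <<'E'
from look import *
go(*hop(.065,-.102,.039),np.radians(-6.5));s=observe();print(s['width'],s['wrist_force'])
E
```

```text
shift units [-0.017 -0.019  0.7  ] turn units [ 0.     0.001 -0.001]
0.8172764921726573 [ 0.8060642  -0.27456401  0.93936577]
```

Request:
{"api": "jog_arm", "payload": {
  "motion": [-0.02, -0.02, 0.2, 0, 0, 0, 0.82, -0.02, -0.02, 0.4, 0, 0, 0, 0.82, -0.02, -0.02, 0.69, 0, 0, 0, 0.82, -0.02, -0.02, 0.69, 0, 0, 0, 0.82, -0.02, -0.02, 0.69, 0, 0, 0, 0.82, -0.02, -0.02, 0.69, 0, 0, 0, 0.6, -0.02, -0.02, 0.69, 0, 0, 0, 0.6, -0.02, -0.02, 0.69, 0, 0, 0, 0.6, -0.02, -0.02, 0.69, 0, 0, 0, 0.6, -0.02, -0.02, 0.69, 0, 0, 0, 0.6, -0.02, -0.02, 0.69, 0, 0, 0, 0.6],
  "force": 50
}}

```text
time: 41.85
tcp_pos: [0.6198, -0.0613, 0.0412]
tool_rot: [3.141, -0.002, -0.113]
wrist_force: [-0.3, -0.2, 5.1]
width: 0.692
grasp_force: 50.0
```

Request:
{"api": "jog_arm", "payload": {
  "motion": [0, 0, -0.2, 0, 0, 0, 0.6, 0, 0, -0.6, 0, 0, 0, 0.6, 0, 0, -1, 0, 0, 0, 0.6, 0, 0, -1, 0, 0, 0, 0.6, 0, 0, -1, 0, 0, 0, 0.6]
}}

```text
time: 42.35
tcp_pos: [0.6184, -0.0607, 0.1193]
tool_rot: [-3.141, 0.0, -0.113]
wrist_force: [-0.1, 0.1, -4.3]
width: 0.692
grasp_force: 50.0
```

Request:
{"api": "jog_arm", "payload": {
  "motion": [0, 0.3, 0, 0, 0, 0, 0.6, 0, 0.6, -0.1, 0, 0, 0, 0.6, 0, 1, -0.1, 0, 0, 0, 0.6]
}}

```text
time: 42.65
tcp_pos: [0.6083, -0.1396, 0.1253]
tool_rot: [-3.14, 0.004, -0.112]
wrist_force: [1.3, 0.3, -4.4]
width: 0.692
grasp_force: 50.0
```

Request:
{"api": "jog_arm", "payload": {
  "motion": [0, 0.3, 0, 0, 0, 0, 0.6, 0, 0.6, 0, 0, 0, 0, 0.6, 0, 1, 0, 0, 0, 0, 0.6]
}}

```text
time: 42.95
tcp_pos: [0.5986, -0.219, 0.124]
tool_rot: [-3.138, 0.006, -0.112]
wrist_force: [0.1, -0.1, -3.2]
width: 0.689
grasp_force: 50.0
```

Request:
{"api": "jog_arm", "payload": {
  "motion": [0, 0.3, 0, 0, 0, 0, 0.6, 0, 0.6, 0, 0, 0, 0, 0.6, 0, 1, 0, 0, 0, 0, 0.6]
}}

```text
time: 43.25
tcp_pos: [0.5898, -0.2982, 0.1239]
tool_rot: [-3.138, 0.005, -0.112]
wrist_force: [0.1, 0.4, -3.8]
width: 0.688
grasp_force: 50.0
```

```bash
python3 - <<'E'
from look import *
go(*hop(.065,-.3715,.0955),np.radians(-6.5));s=observe();print(s['width'],s['wrist_force'])
E
```

```text
shift units [0.026 0.401 0.353] turn units [-0.003  0.004  0.001]
0.6884178810395498 [ 0.11302304  0.42797591 -3.75143993]
```

Request:
{"api": "jog_arm", "payload": {
  "motion": [0.02, 0.3, 0, 0, 0, 0, 0.6, 0.02, 0.39, 0, 0, 0, 0, 0.6, 0.02, 0.39, 0.1, 0, 0, 0, 0.6, 0.02, 0.39, 0.2, 0, 0, 0, 0.6, 0.02, 0.39, 0.3, 0, 0, 0, 0.6, 0.02, 0.39, 0.35, 0, 0, 0, 0.6, 0.02, 0.39, 0.35, 0, 0, 0, 0.6, 0.02, 0.39, 0.35, 0, 0, 0, 0.6]
}}

```text
time: 44.05
tcp_pos: [0.5899, -0.3302, 0.0999]
tool_rot: [3.142, -0.0, -0.113]
wrist_force: [-0.5, 1.0, -3.8]
width: 0.688
grasp_force: 50.0
```

Request:
{"api": "jog_arm", "payload": {
  "motion": [0, 0, 0.03, 0, 0, 0, 0.6, 0, 0, 0.05, 0, 0, 0, 0.6, 0, 0, 0.05, 0, 0, 0, 0.6]
}}

```text
time: 44.35
tcp_pos: [0.5896, -0.3305, 0.0957]
tool_rot: [-3.141, 0.0, -0.113]
wrist_force: [-0.2, 1.1, -4.8]
width: 0.689
grasp_force: 50.0
```

Request:
{"api": "jog_arm", "payload": {
  "motion": [0, 0, 0.02, 0, 0, 0, 0.6, 0, 0, 0.04, 0, 0, 0, 0.6, 0, 0, 0.04, 0, 0, 0, 0.6]
}}

```text
time: 44.65
tcp_pos: [0.5899, -0.3307, 0.0952]
tool_rot: [3.141, -0.0, -0.113]
wrist_force: [-5.8, 4.8, 9.1]
width: 0.694
grasp_force: 50.0
```

Contact. Release, rise, and move off so the cameras see everything.

Request:
{"api": "jog_arm", "payload": {
  "motion": [0, 0, -0.02, 0, 0, 0, 0.6, 0, 0, -0.02, 0, 0, 0, 0.75, 0, 0, -0.02, 0, 0, 0, 0.82, 0, 0, -0.02, 0, 0, 0, 0.82, 0, 0, -0.02, 0, 0, 0, 0.82, 0, 0, -0.4, 0, 0, 0, 0.82, 0, 0, -0.8, 0, 0, 0, 0.82, 0, 0, -1, 0, 0, 0, 0.82]
}}

```text
time: 45.45
tcp_pos: [0.5909, -0.3316, 0.176]
tool_rot: [3.139, -0.004, -0.113]
wrist_force: [0.2, 0.1, 1.4]
width: 0.823
grasp_force: 0.0
```

Request:
{"api": "jog_arm", "payload": {
  "motion": [-0.5, -0.5, -0.3, 0, 0, 0, 1, -1, -1, -0.6, 0, 0, 0, 1, -1, -1, -0.6, 0, 0, 0, 1]
}}

```text
time: 45.75
tcp_pos: [0.5182, -0.24, 0.2217]
tool_rot: [-3.142, -0.001, -0.112]
wrist_force: [0.6, -0.9, -0.7]
width: 0.996
grasp_force: 0.0
```

Request:
{"api": "jog_arm", "payload": {
  "motion": [-0.5, -0.5, 0, 0, 0, 0, 1, -1, -0.7, 0, 0, 0, 0, 1, -1, -0.7, 0, 0, 0, 0, 1, -1, -0.7, 0, 0, 0, 0, 1]
}}

```text
time: 46.15
tcp_pos: [0.4458, -0.177, 0.2205]
tool_rot: [3.141, -0.001, -0.113]
wrist_force: [0.4, -0.5, 0.6]
width: 1.0
grasp_force: 0.0
```

```bash
python3 - <<'E'
from look import *
from tool import *
c=topl()
look(.108,-.3715,.06,.14)
w=load('wrist'); s=observe(); print(s['tcp_pos'])
hsv=cv2.cvtColor(c['frame'],cv2.COLOR_BGR2HSV); H,S,V=[hsv[...,i].astype(int) for i in range(3)]
rect(c,((H<14)&(S>110)&(V<140)).astype(np.uint8),.031,(222,200,262,235),'handle')
try: tool(c,(254,185,304,222),(222,195,265,235))
except Exception as e: print(e)
o=cv2.imread('pics/top.png')
for n_,b in (('tin',(245,85,285,128)),('brush',(300,88,380,116)),('casting',(402,88,436,120))):
    x0,y0,x1,y1=b; print(n_,'diff',np.abs(c['frame'][y0:y1,x0:x1].astype(int)-o[y0:y1,x0:x1]).mean().round(2), cv2.phaseCorrelate(cv2.cvtColor(o[y0:y1,x0:x1],6).astype(float),cv2.cvtColor(c['frame'][y0:y1,x0:x1],6).astype(float)))
E
```

```text
top [472 144  26  15 193] 0.0665273625365123 -0.3766575847114689
blank ctr [ -65.8 -365.6] size [75.4 36.7] ang 89.5 [ -84. -403.] [ -47. -328.]
blank ctr [  -8.9 -364.7] size [35.8 74.9] ang 0.4 [ -27. -402.] [   9. -327.]
blank ctr [  61.3 -364.8] size [42.6 74.8] ang 0.2 [  40. -402.] [  83. -327.]
[ 0.44726178 -0.17842885  0.22133329]
handle [434.6 300.5] [ 63.7 110. ] 22.9 417.5
pin len 0.1117 dir [ 0.381 -0.925] yaw deg 22.37 tip [0.4834 0.1596] handle [0.4263 0.2983]
handle along -0.064 0.079 across -0.064 0.077 1615
tin diff 3.26 ((-0.057339330857821835, 0.46888200475649455), 0.9444422450785209)
brush diff 3.54 ((-0.01978612827771542, -0.12511581312796594), 0.9623479606028358)
casting diff 3.38 ((0.11520504307504709, -0.09763611804951466), 0.8758983211404943)
```

All three blanks sit squarely on the rail. The tool is on the mat at (0.426, 0.298), and the bystanders are unmoved. Handing in.

```bash
python3 -c "
from station import *
print(close_job())"
```

```text
the job is handed in; nothing more can be done
None
```

The job is handed in after about 46 s. My last checks showed all three blanks squarely across the rail, the tool on its mat, and the tin, brush and casting unmoved. The gate (shut) and the tray (out) were not re-measured at the end, and the hand-in call returned no verdict.

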